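# Load the swing-out rotor in balance

### The job

Load the four-place rotor on its stand for a balanced run: take the four capped 50 ml tubes from the bench and stand one fully down in each bucket, so that the two blue-capped tubes face each other across the rotor and the two orange-capped tubes face each other as well. Do not tip any tube over, and leave the reagent bottle and the yellow tube block standing where they are.

Things in the scene. Friction and masses are not known exactly. Their poses are not given: they have to be found in the camera images.
- tube_blue_a: One of two identical 50 ml centrifuge tubes with blue screw caps, standing upright and loose, 0.03 to 0.07 kg. 114 mm tall; body a plain cylinder 28.4 mm across, up to 90 mm high; the cap on top of it (34 mm across) is fixed and is 28.4 mm across to the touch. Grip it from above across the body, 65 to 85 mm over its underside. Origin: centre of the underside; z up along the tube.
- tube_blue_b: One of two identical 50 ml centrifuge tubes with blue screw caps, standing upright and loose, 0.03 to 0.07 kg. 114 mm tall; body a plain cylinder 28.4 mm across, up to 90 mm high; the cap on top of it (34 mm across) is fixed and is 28.4 mm across to the touch. Grip it from above across the body, 65 to 85 mm over its underside. Origin: centre of the underside; z up along the tube.
- tube_orange_a: One of two identical 50 ml centrifuge tubes with orange screw caps, standing upright and loose, 0.03 to 0.07 kg. 114 mm tall; body a plain cylinder 28.4 mm across, up to 90 mm high; the cap on top of it (34 mm across) is fixed and is 28.4 mm across to the touch. Grip it from above across the body, 65 to 85 mm over its underside. Origin: centre of the underside; z up along the tube.
- tube_orange_b: One of two identical 50 ml centrifuge tubes with orange screw caps, standing upright and loose, 0.03 to 0.07 kg. 114 mm tall; body a plain cylinder 28.4 mm across, up to 90 mm high; the cap on top of it (34 mm across) is fixed and is 28.4 mm across to the touch. Grip it from above across the body, 65 to 85 mm over its underside. Origin: centre of the underside; z up along the tube.
- bucket_1: Rotor bucket 1 (1 red dot on the hub): steel cup, open on top. Origin: its centre on its trunnion axis, 72 mm over the worktop; z up, x away from the hub. Rim 10 mm above the origin, inner floor 36 mm below. Bore 34 mm, top 11 mm flared to 45 mm. Facing it: bucket 3, 160 mm off; neighbours 113 mm off. The rotor stays put on its fixed stand, but 0.5 N sideways turns it; buckets swing a little.
- bucket_2: Rotor bucket 2 (2 red dots on the hub): steel cup, open on top. Origin: its centre on its trunnion axis, 72 mm over the worktop; z up, x away from the hub. Rim 10 mm above the origin, inner floor 36 mm below. Bore 34 mm, top 11 mm flared to 45 mm. Facing it: bucket 4, 160 mm off; neighbours 113 mm off. Arms and hub stay below the rims; black knob in the middle up to 94 mm over the worktop.
- bucket_3: Rotor bucket 3 (3 red dots on the hub): steel cup, open on top. Origin: its centre on its trunnion axis, 72 mm over the worktop; z up, x away from the hub. Rim 10 mm above the origin, inner floor 36 mm below. Bore 34 mm, top 11 mm flared to 45 mm. Facing it: bucket 1, 160 mm off; neighbours 113 mm off. The rotor stays put on its fixed stand, but 0.5 N sideways turns it; buckets swing a little.
- bucket_4: Rotor bucket 4 (4 red dots on the hub): steel cup, open on top. Origin: its centre on its trunnion axis, 72 mm over the worktop; z up, x away from the hub. Rim 10 mm above the origin, inner floor 36 mm below. Bore 34 mm, top 11 mm flared to 45 mm. Facing it: bucket 2, 160 mm off; neighbours 113 mm off. Arms and hub stay below the rims; black knob in the middle up to 94 mm over the worktop.
- bottle: White reagent bottle with a blue cap, not a tube: a bystander, loose, 0.2 kg. 50 mm (x) by 62 mm (y), 149 mm tall, upright. Origin: centre of the underside; z up.
- tube_block: Yellow moulded block with round side windows and two green caps on top: a bystander, loose, 0.15 kg. 59 mm (x) by 72 mm (y), 90 mm tall, upright. Origin: centre of the underside; z up.
Things that resemble listed ones, but are neither listed nor needed, are in the scene too. Leave any red look-alike of the tube_orange_b alone.

How it is judged (in metres and radians):
At the end, for the whole second after the job is handed in: Each tube stands in its own bucket, underside on the bucket floor (within 8 mm), within 8 mm of its centre, leaning under 0.2 rad, released and at rest; the two blue-capped tubes are opposite each other, and so are the two orange ones (over 140 mm apart) (((horizontal distance between tube_blue_a and bucket_1 below 0.008 m and z of tube_blue_a in the frame of bucket_1 between -0.042 and -0.028 m) or (horizontal distance between tube_blue_a and bucket_2 below 0.008 m and z of tube_blue_a in the frame of bucket_2 between -0.042 and -0.028 m) or (horizontal distance between tube_blue_a and bucket_3 below 0.008 m and z of tube_blue_a in the frame of bucket_3 between -0.042 and -0.028 m) or (horizontal distance between tube_blue_a and bucket_4 below 0.008 m and z of tube_blue_a in the frame of bucket_4 between -0.042 and -0.028 m)) and ((horizontal distance between tube_blue_b and bucket_1 below 0.008 m and z of tube_blue_b in the frame of bucket_1 between -0.042 and -0.028 m) or (horizontal distance between tube_blue_b and bucket_2 below 0.008 m and z of tube_blue_b in the frame of bucket_2 between -0.042 and -0.028 m) or (horizontal distance between tube_blue_b and bucket_3 below 0.008 m and z of tube_blue_b in the frame of bucket_3 between -0.042 and -0.028 m) or (horizontal distance between tube_blue_b and bucket_4 below 0.008 m and z of tube_blue_b in the frame of bucket_4 between -0.042 and -0.028 m)) and ((horizontal distance between tube_orange_a and bucket_1 below 0.008 m and z of tube_orange_a in the frame of bucket_1 between -0.042 and -0.028 m) or (horizontal distance between tube_orange_a and bucket_2 below 0.008 m and z of tube_orange_a in the frame of bucket_2 between -0.042 and -0.028 m) or (horizontal distance between tube_orange_a and bucket_3 below 0.008 m and z of tube_orange_a in the frame of bucket_3 between -0.042 and -0.028 m) or (horizontal distance between tube_orange_a and bucket_4 below 0.008 m and z of tube_orange_a in the frame of bucket_4 between -0.042 and -0.028 m)) and ((horizontal distance between tube_orange_b and bucket_1 below 0.008 m and z of tube_orange_b in the frame of bucket_1 between -0.042 and -0.028 m) or (horizontal distance between tube_orange_b and bucket_2 below 0.008 m and z of tube_orange_b in the frame of bucket_2 between -0.042 and -0.028 m) or (horizontal distance between tube_orange_b and bucket_3 below 0.008 m and z of tube_orange_b in the frame of bucket_3 between -0.042 and -0.028 m) or (horizontal distance between tube_orange_b and bucket_4 below 0.008 m and z of tube_orange_b in the frame of bucket_4 between -0.042 and -0.028 m)) and horizontal distance between tube_blue_a and tube_blue_b above 0.14 m and horizontal distance between tube_orange_a and tube_orange_b above 0.14 m and angle between each of tube_blue_a, tube_blue_b, tube_orange_a, tube_orange_b's own z axis and vertical below 0.2 rad and linear speed of each of tube_blue_a, tube_blue_b, tube_orange_a, tube_orange_b below 0.02 m/s and contact force between each of tube_blue_a, tube_blue_b, tube_orange_a, tube_orange_b and the fingers below 0.1 N); the robot touches nothing.
It fails at once if the reagent bottle is pushed away (more than 30 mm) or tipped over (more than 0.5 rad) (distance of bottle from where it was at the start of the episode above 0.03 m or angle between bottle's own z axis and vertical above 0.5 rad).
It fails at once if the yellow tube block is pushed away (more than 30 mm) or tipped over (more than 0.5 rad) (distance of tube_block from where it was at the start of the episode above 0.03 m or angle between tube_block's own z axis and vertical above 0.5 rad).
It fails at once if a tube is tipped over (more than 0.8 rad) (angle between any of tube_blue_a, tube_blue_b, tube_orange_a, tube_orange_b's own z axis and vertical above 0.8 rad).
It also fails if it takes over 112 s, if anything falls off the work surface, if the arm or the gripper's body presses on something with over 40 N, if the wrist force passes 120 N, or if a joint passes its speed limit or range.

### The arm

A 6-joint arm with a two-finger parallel gripper is mounted at the origin on a cart in front of the work surface, level with it; the furniture and walls round the work are solid. World frame = base frame: x ahead of the robot, y to its left, z up, the work surface at z = 0. Lengths are in m, angles in degrees, forces in N, time in s.
With the tool pointing down it reaches from about 0.35 to 0.875 m from the base axis. Payload 4.2 kg.
Tool frame: the origin (TCP) lies midway between the tips of the shut fingers; the grasp point (between the pads) lies 19 mm behind it; z points along the fingers, y is the line along which they close (so a half turn about z gives the same grasp; the last joint's range is limited). The gripper opens to 87 mm and grips with 3 to 60 N. Pads are 19 mm wide; open, the fingers measure 117 mm over their backs; the gripper's body (75 mm by 190 mm) begins 51 mm behind the grasp point.
Start: joints at [-56.058, 22.042, 0.453, 0, -68.411, -14.817], TCP at [0.205, -0.59, 0.223] pointing down, gripper open.
Joint ranges: [-179.83, 179.83], [-69.29, 118.12], [-61.27, 80.66], [-181.25, 117.63], [-171.15, -9.14], [-177.46, 177.46]. Speed limits (degrees/s): [159.86, 159.86, 180, 180, 180, 180].

### API

Orientations are given as a 3x3 rotation matrix whose columns are the frame's x, y, z axes.
In Python, from station import * gives the robot as it stands. The module is installed in compiled form; this text tells all that it offers.
- The arm moves only by the tool servo_tool, never from a script. Its argument "deltas" is a list of rows, each an object of numbers: "tx", "ty", "tz": the shift along the tool's x, y, z in mm; "ax", "ay", "az": the turn, a rotation vector about the tool's x, y, z in rad; "claw": the finger opening in mm, from 0 to 87. In form: [{"tx": .., "ty": .., "tz": .., "ax": .., "ay": .., "az": .., "claw": ..}, ...]. A call has 1 to 12 rows; each row is the pose to reach, as a shift and turn from the pose commanded when the call began, along the tool's axes at that moment; what a row does not reach only later rows make up. A row lasts 1/12 s, in which the tool goes at most 41.7 mm and 7.16 degrees, less where a joint would pass 70% of its speed; a pose out of reach is approached as far as the arm can. A call with a gripper value outside its range is refused whole. The fingers move at their own pace and stop on an object; the grip force is fixed at half the most. Time passes only in rows, so rows that repeat a pose let the fingers close. It gives the time, the measured TCP pose, the force, the opening and the grip force at its end, in the units of the state.
- sense(): the state, without advancing time (a new reading comes with each control period).
- capture(name): name is "scene" or "side" or "wrist"; returns the picture (384x512x3 uint8, blue, green, red); there is no depth.
- calibration(name): a dict with "fx", "fy", "cx", "cy" (pixels), "dist" ([k1, k2, p1, p2, k3] as OpenCV has them; the pictures are not rectified), "cam_to_world" (4x4, takes a point from camera to world coordinates); the wrist camera has in their place "hand_eye" (4x4, takes a point from camera to tool coordinates, whose origin is the TCP and whose axes are the flange's). Camera axes: x right, y down, z forward; pixel columns grow to the right and rows downward; lengths in m; the calibration is good to about 2 mm. A picture is of the moment at which its call begins: read the wrist's pose just before it. calibration takes no time and is no camera call.
- finish_job(): hands the job in; it is judged then, once.
Trained networks look in the newest picture that a camera, given by its name, has taken for a name from the list of things; names that differ only in an ending like _2 or _b are one class to them, and where a whole thing is asked for, a point or a joint stands for the part that bears it (a point fixed in the world has none). Each returns a list of dicts, best first, with "confidence" (0 to 1); they miss things now and then, are a little off and sometimes report something else, mostly with a low value. They report only what shows in the picture. A call takes as long as a camera call. They do not tell look-alikes from the thing itself.
- recognise(label, camera): "xyz" ([x, y, z] in m, in the coordinates of the camera as it stood for that picture, good to about 4 mm: the middle of the surface that is visible of it).
- trace(label, camera): "mask" (384x512 bool, what is visible of it).
The state is a dict: "time_s": time; "joints": joint angles; "joint_velocities": joint speeds; "effort": joint torques, N m; "tcp_pos": TCP position; "ee_rot": TCP orientation; "wrist_force": force on the tool from outside, world axes, zero at the start; "moment": the same for the moment, N m; "gripper_width": opening from 0.0 (shut) to 1.0 (fully open); "gripper_force": force on a finger pad.
Only numpy, scipy, OpenCV 4.12 (cv2) and the standard library are available. Lean on these libraries where they do the work, as an engineer would, in place of code of your own. Each camera call takes 0.05 s, during which the arm holds its last target. There are 200 camera calls.

## Working session

There is one attempt and no reset: what is moved stays moved. The work goes in short steps, Python scripts to look and compute and a tool call to move; the robot and the scene stay as the last step left them, time stands still between calls to the robot, and variables do not carry over. Pictures are saved under pics/ and viewed, at most 14 in all, crops included, and the job is handed in when it is done.

Besides the shell and the picture viewer there is one more tool, called after "Emit:" as name([rows], argument=value, ...), one row to a line, values as JSON. servo_tool: Moves the arm, as the interface text tells. Its arguments: {"type":"object","properties":{"deltas":{"type":"array","items":{"type":"object","properties":{"tx":{"type":"number"},"ty":{"type":"number"},"tz":{"type":"number"},"ax":{"type":"number"},"ay":{"type":"number"},"az":{"type":"number"},"claw":{"type":"number"}}}}},"required":["deltas"]}

```bash
mkdir -p pics; cat > h.py <<'E'
from station import *
import numpy as np, cv2
def save(n,f):
    im=capture(n); cv2.imwrite('pics/'+f,im); return im
E
python3 - <<'E'
from h import *
np.set_printoptions(precision=4,suppress=True)
s=sense(); print(s['time_s'],s['tcp_pos'],s['ee_rot'],s['gripper_width'])
a=save('scene','s0.png');b=save('side','d0.png')
for n in('scene','side'):
    c=calibration(n);T=np.array(c['cam_to_world']);print(n,c['fx'],T[:3,3],T[:3,2])
    for l in['tube_blue_a','tube_orange_a','bucket_1','bottle','tube_block']:
        for r in recognise(l,n): print(l,round(r['confidence'],2),(T@np.r_[r['xyz'],1])[:3])
print(calibration('wrist'))
E
```

```text
0.0 [ 0.2046 -0.5899  0.2215] [[-0.9449 -0.3274 -0.0008]
 [-0.3274  0.9449  0.002 ]
 [ 0.0001  0.0022 -1.    ]] 1.0006225742694348
scene 419.56881583706604 [-0.2001  0.7607  0.8598] [ 0.5628 -0.5726 -0.5961]
tube_blue_a 0.76 [ 0.5374 -0.3301  0.0729]
tube_blue_a 0.71 [ 0.556  -0.0802  0.094 ]
tube_blue_a 0.65 [0.4638 0.3566 0.0673]
tube_orange_a 0.87 [ 0.5052 -0.0013  0.0696]
tube_orange_a 0.72 [ 0.5467 -0.2035  0.0689]
tube_orange_a 0.58 [ 0.4435 -0.0085  0.0741]
bucket_1 0.69 [0.5807 0.3264 0.0735]
bucket_1 0.67 [0.5526 0.2184 0.0687]
bucket_1 0.58 [0.4409 0.241  0.068 ]
bucket_1 0.57 [0.4627 0.3534 0.0663]
tube_block 0.91 [ 0.4399 -0.2807  0.0534]
tube_block 0.45 [ 0.4423 -0.0069  0.0728]
side 386.89231066364624 [0.1576 1.0135 0.6714] [ 0.3067 -0.8148 -0.4919]
tube_blue_a 0.79 [ 0.5457 -0.3269  0.0691]
tube_blue_a 0.69 [ 0.5634 -0.0726  0.07  ]
tube_orange_a 0.67 [0.5058 0.0049 0.0733]
tube_orange_a 0.54 [ 0.445  -0.0069  0.0719]
tube_orange_a 0.54 [ 0.5485 -0.2077  0.068 ]
bucket_1 0.84 [0.4674 0.3592 0.0725]
bucket_1 0.78 [0.4443 0.2434 0.0736]
bucket_1 0.67 [0.5786 0.3308 0.0725]
bucket_1 0.57 [0.5551 0.216  0.0723]
bottle 0.7 [ 0.4284 -0.1259  0.0819]
tube_block 0.53 [ 0.4304 -0.2988  0.0718]
{'fx': 277.22473587689166, 'fy': 277.22473587689166, 'cx': 253.3490155494213, 'cy': 191.59318480161645, 'dist': array([-0.0302,  0.    ,  0.    ,  0.    ,  0.    ]), 'hand_eye': array([[ 0.0011, -0.9607, -0.2777,  0.0753],
       [ 1.    ,  0.0012, -0.0005,  0.0003],
       [ 0.0008, -0.2777,  0.9607, -0.1609],
       [ 0.    ,  0.    ,  0.    ,  1.    ]])}
```

View pics/s0.png

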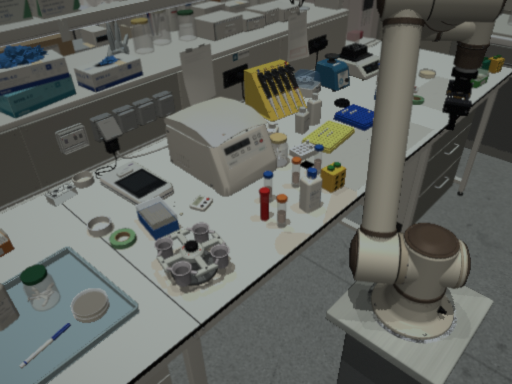

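View pics/d0.png

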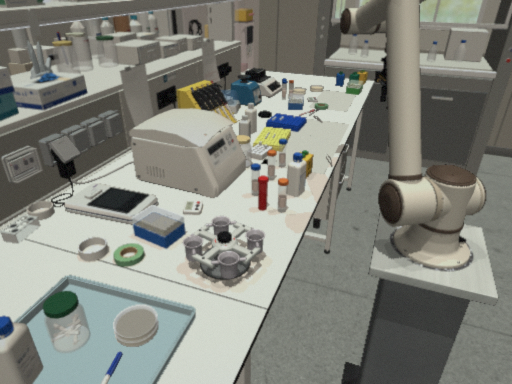

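The bench shows, in the scene view, the red look-alike at (265,203), an orange tube beside it at (282,211), blue at (268,187), orange at (296,172), and blue at (318,157). The bottle is at (311,190), the block at (333,178) and the rotor at (192,250). Next I'll go above for wrist views.

```bash
cat >> h.py <<'E'
from scipy.spatial.transform import Rotation as Ro
np.set_printoptions(precision=4,suppress=True)
def go(p,yaw,s=None):
    """delta in tool axes to TCP p, tool pointing down, tool y axis at heading yaw deg (mod 180 alternatives printed)"""
    s=s or sense();R=np.array(s['ee_rot'])
    for y in(yaw,yaw+180):
        c,d=np.cos(np.radians(y)),np.sin(np.radians(y))
        Y=np.array([c,d,0]);Z=np.array([0,0,-1.]);T=np.c_[np.cross(Y,Z),Y,Z]
        print('yaw',y,'t mm',(R.T@(np.array(p)-s['tcp_pos'])*1000).round(1),'a rad',Ro.from_matrix(R.T@T).as_rotvec().round(3))
def wcam():
    s=sense();T=np.eye(4);T[:3,:3]=s['ee_rot'];T[:3,3]=s['tcp_pos'];return T@np.array(calibration('wrist')['hand_eye'])
def ray(n,uv,T):
    c=calibration(n);K=np.array([[c['fx'],0,c['cx']],[0,c['fy'],c['cy']],[0,0,1.]])
    q=cv2.undistortPoints(np.array([[uv]],float),K,np.array(c['dist']))[0,0]
    return T[:3,3],T[:3,:3]@np.r_[q,1]
def atz(n,uv,z,T):
    o,d=ray(n,uv,T);return o+d*(z-o[2])/d[2]
E
python3 -c "
from h import *
go([.42,-.15,.37],90)"
```

```text
yaw 90 t mm [-347.7  345.7 -147.5] a rad [ 0.    -0.     0.334]
yaw 270 t mm [-347.7  345.7 -147.5] a rad [ 0.     0.    -2.808]
```

Emit:
servo_tool([
  {"tz": -40},
  {"tx": -20, "ty": 20, "tz": -80, "az": 0.05},
  {"tx": -348, "ty": 346, "tz": -147, "az": 0.334},
  {"tx": -348, "ty": 346, "tz": -147, "az": 0.334},
  {"tx": -348, "ty": 346, "tz": -147, "az": 0.334},
  {"tx": -348, "ty": 346, "tz": -147, "az": 0.334},
  {"tx": -348, "ty": 346, "tz": -147, "az": 0.334},
  {"tx": -348, "ty": 346, "tz": -147, "az": 0.334},
  {"tx": -348, "ty": 346, "tz": -147, "az": 0.334},
  {"tx": -348, "ty": 346, "tz": -147, "az": 0.334},
])

```text
schema error: expected keys tx, ty, tz, ax, ay, az, claw
```

Emit:
servo_tool([
  {"tx": 0},
])

```text
schema error: expected keys tx, ty, tz, ax, ay, az, claw
```

```bash
python3 -c "
from h import *
go([.42,-.15,.37],90);print(sense()['joints'])"
```

```text
yaw 90 t mm [-347.7  345.7 -147.5] a rad [ 0.    -0.     0.334]
yaw 270 t mm [-347.7  345.7 -147.5] a rad [ 0.     0.    -2.808]
[-56.0582  22.042    0.4522   0.0016 -68.4117 -14.8172]
```

Emit:
servo_tool([
  {"tx": 0, "ty": 0, "tz": -40, "ax": 0, "ay": 0, "az": 0, "claw": 87},
  {"tx": -20, "ty": 20, "tz": -80, "ax": 0, "ay": 0, "az": 0.05, "claw": 87},
  {"tx": -348, "ty": 346, "tz": -147, "ax": 0, "ay": 0, "az": 0.334, "claw": 87},
  {"tx": -348, "ty": 346, "tz": -147, "ax": 0, "ay": 0, "az": 0.334, "claw": 87},
  {"tx": -348, "ty": 346, "tz": -147, "ax": 0, "ay": 0, "az": 0.334, "claw": 87},
  {"tx": -348, "ty": 346, "tz": -147, "ax": 0, "ay": 0, "az": 0.334, "claw": 87},
  {"tx": -348, "ty": 346, "tz": -147, "ax": 0, "ay": 0, "az": 0.334, "claw": 87},
  {"tx": -348, "ty": 346, "tz": -147, "ax": 0, "ay": 0, "az": 0.334, "claw": 87},
  {"tx": -348, "ty": 346, "tz": -147, "ax": 0, "ay": 0, "az": 0.334, "claw": 87},
  {"tx": -348, "ty": 346, "tz": -147, "ax": 0, "ay": 0, "az": 0.334, "claw": 87},
  {"tx": -348, "ty": 346, "tz": -147, "ax": 0, "ay": 0, "az": 0.334, "claw": 87},
  {"tx": -348, "ty": 346, "tz": -147, "ax": 0, "ay": 0, "az": 0.334, "claw": 87},
])

```text
time_s: 1.6
tcp_pos: [0.3946, -0.2004, 0.3612]
ee_rot: [[-1.0, 0.0, 0.001], [0.0, 1.0, -0.0], [-0.001, -0.0, -1.0]]
wrist_force: [1.5, -0.7, -0.9]
gripper_width: 1.001
gripper_force: 0.0
```

Emit:
servo_tool([
  {"tx": 0, "ty": 0, "tz": 0, "ax": 0, "ay": 0, "az": 0, "claw": 87},
  {"tx": 0, "ty": 0, "tz": 0, "ax": 0, "ay": 0, "az": 0, "claw": 87},
  {"tx": 0, "ty": 0, "tz": 0, "ax": 0, "ay": 0, "az": 0, "claw": 87},
])

```text
time_s: 1.85
tcp_pos: [0.3943, -0.2021, 0.3604]
ee_rot: [[-1.0, -0.001, -0.0], [-0.001, 1.0, -0.0], [0.0, -0.0, -1.0]]
wrist_force: [0.5, 0.3, -0.7]
gripper_width: 0.997
gripper_force: 0.0
```

```bash
python3 -c "
from h import *
print(sense()['joints'],sense()['tcp_pos'])
save('wrist','w1.png');T=wcam();np.save('T1.npy',T)
for l in['tube_blue_a','tube_orange_a','bottle','tube_block']:
    for r in recognise(l,'wrist'): print(l,round(r['confidence'],2),(T@np.r_[r['xyz'],1])[:3])
go([.42,.15,.37],90)"
```

```text
[ -6.0009  -0.4435  -8.4363   0.0027 -82.0117 -83.955 ] [ 0.3943 -0.2021  0.3604]
tube_blue_a 0.64 [ 0.5569 -0.0908  0.0422]
tube_blue_a 0.52 [ 0.5413 -0.3229  0.0273]
tube_orange_a 0.86 [ 0.5369 -0.2167  0.0669]
tube_orange_a 0.83 [ 0.4454 -0.0289  0.1069]
tube_orange_a 0.57 [ 0.5057 -0.0149  0.0918]
bottle 0.58 [ 0.4276 -0.16    0.1176]
tube_block 0.82 [ 0.4473 -0.2996  0.0783]
yaw 90 t mm [-25.2 353.5  -9.9] a rad [ 0.    -0.001 -0.003]
yaw 270 t mm [-25.2 353.5  -9.9] a rad [-0.001 -0.     3.139]
```

View pics/w1.png

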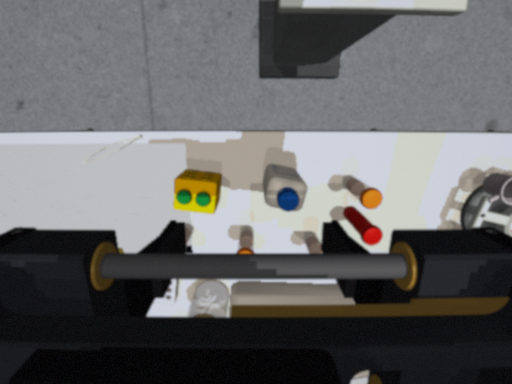

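The wrist view is blocked by the fingers below row 230. It shows the block at (197,192), the bottle at (287,195), orange at (371,198) and red at (365,230). I'll turn the tool so the camera looks along the row of tubes.

Emit:
servo_tool([
  {"tx": -76, "ty": 90, "tz": -60, "ax": 0, "ay": 0, "az": -0.12, "claw": 87},
  {"tx": -76, "ty": 90, "tz": -60, "ax": 0, "ay": 0, "az": -0.24, "claw": 87},
  {"tx": -76, "ty": 90, "tz": -60, "ax": 0, "ay": 0, "az": -0.5, "claw": 87},
  {"tx": -76, "ty": 90, "tz": -60, "ax": 0, "ay": 0, "az": -0.8, "claw": 87},
  {"tx": -76, "ty": 90, "tz": -60, "ax": 0, "ay": 0, "az": -1.0, "claw": 87},
  {"tx": -76, "ty": 90, "tz": -60, "ax": 0, "ay": 0, "az": -1.4, "claw": 87},
  {"tx": -76, "ty": 90, "tz": -60, "ax": 0, "ay": 0, "az": -1.57, "claw": 87},
  {"tx": -76, "ty": 90, "tz": -60, "ax": 0, "ay": 0, "az": -1.57, "claw": 87},
  {"tx": -76, "ty": 90, "tz": -60, "ax": 0, "ay": 0, "az": -1.57, "claw": 87},
  {"tx": -76, "ty": 90, "tz": -60, "ax": 0, "ay": 0, "az": -1.57, "claw": 87},
  {"tx": -76, "ty": 90, "tz": -60, "ax": 0, "ay": 0, "az": -1.57, "claw": 87},
  {"tx": -76, "ty": 90, "tz": -60, "ax": 0, "ay": 0, "az": -1.57, "claw": 87},
])

```text
time_s: 3.1
tcp_pos: [0.4703, -0.1134, 0.4201]
ee_rot: [[-0.077, -0.997, -0.001], [-0.997, 0.077, -0.0], [0.0, 0.001, -1.0]]
wrist_force: [-0.3, -1.0, -0.5]
gripper_width: 1.0
gripper_force: 0.0
```

Emit:
servo_tool([
  {"tx": 0, "ty": 0, "tz": 0, "ax": 0, "ay": 0, "az": -0.08, "claw": 87},
  {"tx": 0, "ty": 0, "tz": 0, "ax": 0, "ay": 0, "az": -0.08, "claw": 87},
  {"tx": 0, "ty": 0, "tz": 0, "ax": 0, "ay": 0, "az": -0.08, "claw": 87},
])

```text
time_s: 3.35
tcp_pos: [0.4703, -0.1131, 0.4202]
ee_rot: [[-0.005, -1.0, -0.0], [-1.0, 0.005, -0.0], [0.0, 0.0, -1.0]]
wrist_force: [-0.2, 0.3, -0.5]
gripper_width: 1.005
gripper_force: 0.0
```

```bash
cat >> h.py <<'E'
def look(f,labels):
    T=wcam();im=save('wrist',f+'.png');np.save(f+'.npy',T)
    for l in labels:
        for r,m in zip(*[recognise(l,'wrist')]*1,) if 0 else [(r,0) for r in recognise(l,'wrist')]: print(l,round(r['confidence'],2),(T@np.r_[r['xyz'],1])[:3])
E
python3 -c "
from h import *
print(sense()['joints'],sense()['tcp_pos'])
look('w2',['tube_blue_a','tube_orange_a','bottle','tube_block'])
go([.47,.10,.42],180)"
```

```text
[  5.7691   3.5426   3.8449  -0.0001 -90.3297  -6.0415] [ 0.4703 -0.1131  0.4202]
tube_blue_a 0.93 [ 0.5644 -0.0898  0.1134]
tube_blue_a 0.91 [ 0.5469 -0.3295  0.1135]
tube_orange_a 0.94 [ 0.4487 -0.0318  0.1149]
tube_orange_a 0.84 [ 0.512  -0.0172  0.1097]
tube_orange_a 0.79 [ 0.5443 -0.2153  0.1128]
tube_orange_a 0.72 [ 0.5434 -0.3293  0.1144]
bottle 0.79 [ 0.4447 -0.1582  0.1223]
tube_block 0.81 [ 0.459  -0.2999  0.0789]
yaw 180 t mm [-212.5    0.9    0.4] a rad [ 0.    -0.    -0.002]
yaw 360 t mm [-212.5    0.9    0.4] a rad [-0.    -0.     3.139]
```

View pics/w2.png

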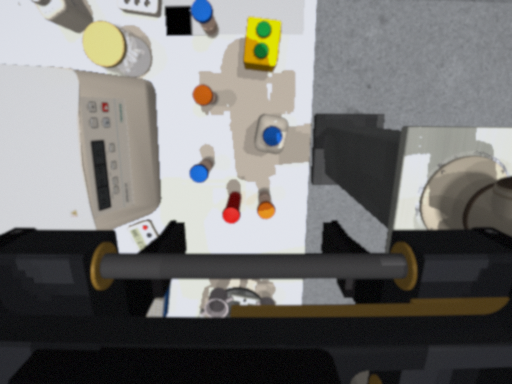

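This view shows all the tubes: caps blue (203,10), orange (203,95), blue (199,173), red (232,214) and orange (266,210). The bottle is at (272,135) and the block at (263,42). I'll take a second view for height.

Emit:
servo_tool([
  {"tx": -40, "ty": 0, "tz": 0, "ax": 0, "ay": 0, "az": 0, "claw": 87},
  {"tx": -80, "ty": 0, "tz": 0, "ax": 0, "ay": 0, "az": 0, "claw": 87},
  {"tx": -90, "ty": 0, "tz": 0, "ax": 0, "ay": 0, "az": 0, "claw": 87},
  {"tx": -90, "ty": 0, "tz": 0, "ax": 0, "ay": 0, "az": 0, "claw": 87},
  {"tx": -90, "ty": 0, "tz": 0, "ax": 0, "ay": 0, "az": 0, "claw": 87},
])

```text
time_s: 4.02
tcp_pos: [0.4706, -0.022, 0.4205]
ee_rot: [[0.0, -1.0, 0.0], [-1.0, -0.0, -0.0], [0.0, -0.0, -1.0]]
wrist_force: [-0.0, 0.4, -0.1]
gripper_width: 1.0
gripper_force: 0.0
```

```bash
cat >> h.py <<'E'
def caps(f):
    """cap blobs by hue inside the visible part of a wrist picture"""
    im=cv2.imread('pics/'+f+'.png');h=cv2.cvtColor(im,cv2.COLOR_BGR2HSV);T=np.load(f+'.npy');o=[]
    for n,a,b in(('orange',7,16),('blue',100,125),('red',0,5)):
        m=cv2.inRange(h,(a,150,80),(b,255,255));m[228:]=0
        k,_,st,ce=cv2.connectedComponentsWithStats(m)
        for i in range(1,k):
            if st[i,4]>60:o.append((n,ce[i],st[i,4],atz('wrist',ce[i],.114,T)));print(f,n,ce[i].round(1),st[i,2:5],o[-1][3])
    return o
def tri(n1,u1,T1,n2,u2,T2):
    o1,d1=ray(n1,u1,T1);o2,d2=ray(n2,u2,T2)
    t=np.linalg.lstsq(np.c_[d1,-d2],o2-o1,rcond=None)[0];return (o1+d1*t[0]+o2+d2*t[1])/2
E
python3 -c "
from h import *
look('w3',['tube_blue_a','tube_orange_a'])
a=caps('w2');b=caps('w3');T1=np.load('w2.npy');T2=np.load('w3.npy')
for p in a:
  for q in b:
    if p[0]==q[0] and abs(p[3]-q[3]).max()<.03: print(p[0],tri('wrist',p[1],T1,'wrist',q[1],T2))
go([.5,.50,.42],180)"
```

```text
tube_blue_a 0.81 [ 0.5654 -0.089   0.1126]
tube_orange_a 0.96 [ 0.5104 -0.0159  0.1132]
tube_orange_a 0.64 [ 0.5478 -0.2115  0.1148]
tube_orange_a 0.62 [ 0.4499 -0.0262  0.114 ]
w2 orange [202.7  94.7] [ 19  20 285] [ 0.5514 -0.2155  0.114 ]
w2 orange [264.9 207.8] [ 16  17 131] [ 0.4504 -0.0237  0.114 ]
w2 blue [201.2  10.4] [ 22  23 366] [ 0.5476 -0.3357  0.114 ]
w2 blue [272.  135.8] [ 17  18 245] [ 0.4396 -0.1503  0.114 ]
w2 blue [198.6 172.9] [ 18  17 228] [ 0.565  -0.0878  0.114 ]
w2 red [232.  208.8] [ 17  30 336] [ 0.5091 -0.0222  0.114 ]
w3 orange [199.6  32. ] [ 20  23 154] [ 0.5529 -0.2152  0.114 ]
w3 orange [266.  159.9] [ 17  18 244] [ 0.4496 -0.0189  0.114 ]
w3 blue [273.6  73.8] [ 18  21 305] [ 0.4395 -0.1556  0.114 ]
w3 blue [195.8 119. ] [ 18  17 245] [ 0.5654 -0.0863  0.114 ]
w3 red [230.5 162.5] [ 18  23 291] [ 0.51   -0.0143  0.114 ]
orange [ 0.5525 -0.2157  0.1119]
orange [ 0.4488 -0.0146  0.0884]
blue [ 0.4413 -0.1524  0.1397]
blue [ 0.5666 -0.0862  0.1067]
red [ 0.5131 -0.0065  0.0703]
yaw 180 t mm [-523.2  -28.3    0.3] a rad [ 0.    -0.    -0.002]
yaw 360 t mm [-523.2  -28.3    0.3] a rad [-0.    -0.     3.139]
```

Emit:
servo_tool([
  {"tx": -520, "ty": -28, "tz": 0, "ax": 0, "ay": 0, "az": 0, "claw": 87},
  {"tx": -520, "ty": -28, "tz": 0, "ax": 0, "ay": 0, "az": 0, "claw": 87},
  {"tx": -520, "ty": -28, "tz": 0, "ax": 0, "ay": 0, "az": 0, "claw": 87},
  {"tx": -520, "ty": -28, "tz": 0, "ax": 0, "ay": 0, "az": 0, "claw": 87},
  {"tx": -520, "ty": -28, "tz": 0, "ax": 0, "ay": 0, "az": 0, "claw": 87},
  {"tx": -520, "ty": -28, "tz": 0, "ax": 0, "ay": 0, "az": 0, "claw": 87},
  {"tx": -520, "ty": -28, "tz": 0, "ax": 0, "ay": 0, "az": 0, "claw": 87},
  {"tx": -520, "ty": -28, "tz": 0, "ax": 0, "ay": 0, "az": 0, "claw": 87},
  {"tx": -520, "ty": -28, "tz": 0, "ax": 0, "ay": 0, "az": 0, "claw": 87},
  {"tx": -520, "ty": -28, "tz": 0, "ax": 0, "ay": 0, "az": 0, "claw": 87},
  {"tx": -520, "ty": -28, "tz": 0, "ax": 0, "ay": 0, "az": 0, "claw": 87},
  {"tx": -520, "ty": -28, "tz": 0, "ax": 0, "ay": 0, "az": 0, "claw": 87},
])

```text
time_s: 5.17
tcp_pos: [0.4988, 0.4777, 0.4204]
ee_rot: [[-0.003, -1.0, 0.0], [-1.0, 0.003, -0.0], [0.0, -0.0, -1.0]]
wrist_force: [1.6, 0.7, 0.0]
gripper_width: 0.996
gripper_force: 0.0
```

Emit:
servo_tool([
  {"tx": 0, "ty": 0, "tz": 0, "ax": 0, "ay": 0, "az": 0, "claw": 87},
  {"tx": 0, "ty": 0, "tz": 0, "ax": 0, "ay": 0, "az": 0, "claw": 87},
])

```text
time_s: 5.33
tcp_pos: [0.4986, 0.4785, 0.4164]
ee_rot: [[-0.0, -1.0, -0.003], [-1.0, 0.0, -0.005], [0.005, 0.003, -1.0]]
wrist_force: [-0.3, 0.5, 0.4]
gripper_width: 1.002
gripper_force: 0.0
```

```bash
python3 -c "
from h import *
print(sense()['tcp_pos'],sense()['joints'])
look('w4',['bucket_1'])
T=wcam()
for r in trace('bucket_1','wrist'):
    y,x=np.nonzero(r['mask']);print(round(r['confidence'],2),x.min(),x.max(),y.min(),y.max(),x.mean(),y.mean())
"
```

```text
[0.4986 0.4785 0.4164] [ 57.1835  27.0003  35.0334  -0.0199 -98.3635 -57.2016]
bucket_1 0.95 [0.5561 0.2325 0.062 ]
bucket_1 0.85 [0.4674 0.3511 0.0751]
bucket_1 0.82 [0.4397 0.2433 0.0648]
bucket_1 0.79 [0.5831 0.3227 0.0792]
0.9 188 220 44 90 204.30670611439842 66.25542406311637
0.8 250 291 67 98 270.7712952158693 82.66627771295217
0.75 197 232 0 14 216.42118226600985 5.876847290640394
0.58 273 303 0 35 287.57127071823203 14.920441988950277
```

View pics/w4.png

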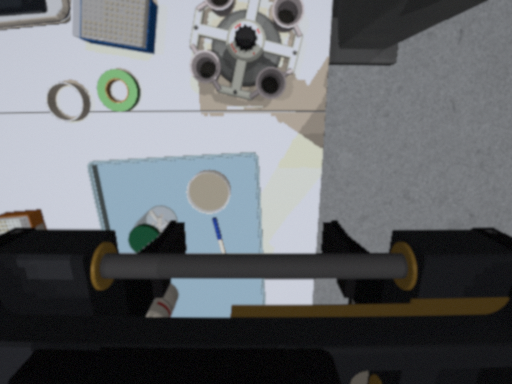

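The rotor is at the top edge, with its knob at (246,38). I'll move back 130 mm for a better, second view.

Emit:
servo_tool([
  {"tx": 40, "ty": 0, "tz": 0, "ax": 0, "ay": 0, "az": 0, "claw": 87},
  {"tx": 80, "ty": 0, "tz": 0, "ax": 0, "ay": 0, "az": 0, "claw": 87},
  {"tx": 110, "ty": 0, "tz": 0, "ax": 0, "ay": 0, "az": 0, "claw": 87},
  {"tx": 130, "ty": 0, "tz": 0, "ax": 0, "ay": 0, "az": 0, "claw": 87},
  {"tx": 130, "ty": 0, "tz": 0, "ax": 0, "ay": 0, "az": 0, "claw": 87},
  {"tx": 130, "ty": 0, "tz": 0, "ax": 0, "ay": 0, "az": 0, "claw": 87},
])

```text
time_s: 5.98
tcp_pos: [0.4979, 0.344, 0.4233]
ee_rot: [[-0.004, -1.0, 0.003], [-1.0, 0.004, 0.003], [-0.003, -0.003, -1.0]]
wrist_force: [-1.2, 0.8, -1.2]
gripper_width: 0.998
gripper_force: 0.0
```

```bash
python3 -c "
from h import *
print(sense()['tcp_pos'],sense()['joints'])
look('w5',['bucket_1'])
im=cv2.imread('pics/w5.png');cv2.imwrite('pics/w5c.png',cv2.resize(im[40:230,150:350],None,fx=3,fy=3,interpolation=cv2.INTER_CUBIC))
"
```

```text
[0.4979 0.344  0.4233] [ 49.9576  16.5952  20.3635   0.0146 -93.4972 -50.203 ]
bucket_1 0.81 [0.4689 0.3556 0.0745]
bucket_1 0.66 [0.4361 0.2375 0.0728]
bucket_1 0.64 [0.5841 0.3304 0.077 ]
bucket_1 0.62 [0.5548 0.216  0.0767]
```

View pics/w5c.png

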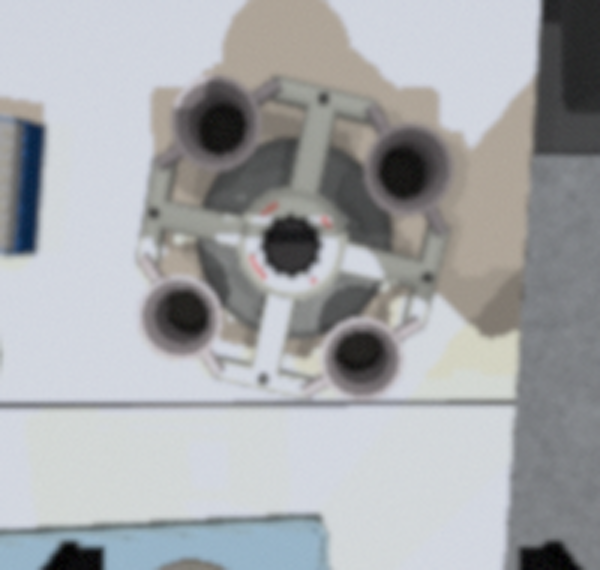

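The crop shows the four bucket rims in full-picture pixels at about (222,81), (286,97), (211,145) and (271,159), and the knob at (247,122). I'll fit the rotor from these.

```bash
cat > rotor.py <<'E'
from h import *
from scipy.optimize import least_squares
def fit(P,r=.08):
    P=np.array(P)
    f=lambda q:(np.array([[q[0]+r*np.cos(q[2]+a),q[1]+r*np.sin(q[2]+a)] for a in(np.arange(4)*np.pi/2)])-P).ravel()
    q=least_squares(f,[*P.mean(0),np.arctan2(*(P[0]-P.mean(0))[::-1])]).x
    B=P+f(q).reshape(4,2);return q,B,f(q)
E
python3 -c "
from rotor import *
T=np.load('w5.npy')
U=[(222,80.7),(210.7,145),(271,158.7),(285.7,96.7)]
P=[atz('wrist',u,.082,T)[:2] for u in U]
print(P);q,B,e=fit(P);print(q,B,e.round(4),sep='\n')
print('knob',atz('wrist',(247,122),.094,T))
# cross-check against recognise means in scene/side/wrist
for n in('scene','side'):
    c=calibration(n);capture(n);T=np.array(c['cam_to_world'])
    for r in sorted(trace('bucket_1',n),key=lambda r:-r['confidence'])[:4]:
        y,x=np.nonzero(r['mask']);t=y<y.min()+.0
        print(n,x.min(),x.max(),y.min(),y.max(),atz(n,((x.min()+x.max())/2,y.min()+(x.max()-x.min())*.5*.6),.082,T)[:2])
"
```

```text
[array([0.5523, 0.2183]), array([0.5762, 0.3269]), array([0.4673, 0.3521]), array([0.4435, 0.2446])]
[ 0.5098  0.2855 -1.0104]
[[0.5524 0.2177]
 [0.5776 0.328 ]
 [0.4673 0.3533]
 [0.4421 0.243 ]]
[ 0.0001 -0.0006  0.0013  0.0011 -0.      0.0011 -0.0014 -0.0016]
knob [0.5102 0.2864 0.094 ]
scene 167 195 261 286 [0.4632 0.3576]
scene 186 213 223 242 [0.5413 0.2287]
scene 154 171 237 257 [0.5823 0.3273]
scene 210 228 243 268 [0.4482 0.2397]
side 182 202 234 260 [0.5822 0.3232]
side 246 263 228 250 [0.4455 0.2364]
side 208 234 215 234 [0.5471 0.2252]
side 213 245 251 277 [0.4619 0.3627]
```

Emit:
servo_tool([
  {"tx": 361, "ty": 49, "tz": 120, "ax": 0, "ay": 0, "az": 0.785, "claw": 60},
  {"tx": 361, "ty": 49, "tz": 120, "ax": 0, "ay": 0, "az": 0.785, "claw": 60},
  {"tx": 361, "ty": 49, "tz": 120, "ax": 0, "ay": 0, "az": 0.785, "claw": 60},
  {"tx": 361, "ty": 49, "tz": 120, "ax": 0, "ay": 0, "az": 0.785, "claw": 60},
  {"tx": 361, "ty": 49, "tz": 120, "ax": 0, "ay": 0, "az": 0.785, "claw": 60},
  {"tx": 361, "ty": 49, "tz": 120, "ax": 0, "ay": 0, "az": 0.785, "claw": 60},
  {"tx": 361, "ty": 49, "tz": 183, "ax": 0, "ay": 0, "az": 0.785, "claw": 60},
  {"tx": 361, "ty": 49, "tz": 183, "ax": 0, "ay": 0, "az": 0.785, "claw": 60},
  {"tx": 361, "ty": 49, "tz": 183, "ax": 0, "ay": 0, "az": 0.785, "claw": 60},
  {"tx": 361, "ty": 49, "tz": 183, "ax": 0, "ay": 0, "az": 0.785, "claw": 60},
  {"tx": 361, "ty": 49, "tz": 183, "ax": 0, "ay": 0, "az": 0.785, "claw": 60},
  {"tx": 361, "ty": 49, "tz": 183, "ax": 0, "ay": 0, "az": 0.785, "claw": 60},
])

```text
time_s: 7.28
tcp_pos: [0.4478, -0.0151, 0.2361]
ee_rot: [[-0.709, -0.705, -0.003], [-0.705, 0.709, -0.001], [0.003, 0.001, -1.0]]
wrist_force: [0.7, 0.6, 1.2]
gripper_width: 0.689
gripper_force: 0.0
```

```bash
python3 -c "
from h import *
save('wrist','w6.png');np.save('w6.npy',wcam())
go([.449,-.017,.061],135);print(sense()['tcp_pos'])
T=np.load('w2.npy')
for z in(0,.1,.25): print('centrifuge front',atz('wrist',(159,120),z,T))
"
```

```text
yaw 135 t mm [  2.   -1.9 176.4] a rad [-0.    -0.    -0.001]
yaw 315 t mm [  2.   -1.9 176.4] a rad [-0.001  0.001  3.141]
[ 0.4491 -0.0141  0.2374]
centrifuge front [ 0.6627 -0.1738  0.    ]
centrifuge front [ 0.6297 -0.1764  0.1   ]
centrifuge front [ 0.5803 -0.1803  0.25  ]
```

View pics/w6.png

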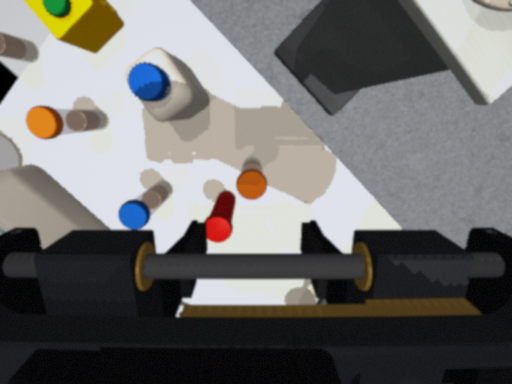

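The orange cap is at (252,184), almost exactly where a point under the TCP projects (about row 185), so the alignment is good. I'll compute the exact position and take the other caps from this view.

```bash
python3 -c "
from h import *
caps('w6')"
```

```text
w6 orange [ 43.8 122.2] [ 35  31 813] [ 0.5526 -0.2117  0.114 ]
w6 orange [251.2 183.6] [ 29  28 636] [ 0.4494 -0.0174  0.114 ]
w6 blue [146.4  80.8] [ 40  37 998] [ 0.4484 -0.1613  0.114 ]
w6 blue [133.3 214.6] [ 30  27 592] [ 0.5662 -0.0844  0.114 ]
w6 red [221.1 212.5] [ 29  36 635] [ 0.4958 -0.0176  0.114 ]
```

Emit:
servo_tool([
  {"tx": 2, "ty": -2, "tz": 40, "ax": 0, "ay": 0, "az": 0, "claw": 60},
  {"tx": 2, "ty": -2, "tz": 70, "ax": 0, "ay": 0, "az": 0, "claw": 60},
  {"tx": 2, "ty": -2, "tz": 90, "ax": 0, "ay": 0, "az": 0, "claw": 60},
  {"tx": 2, "ty": -2, "tz": 90, "ax": 0, "ay": 0, "az": 0, "claw": 60},
])

```text
time_s: 7.67
tcp_pos: [0.447, -0.016, 0.1446]
ee_rot: [[-0.707, -0.708, -0.006], [-0.708, 0.707, -0.001], [0.005, 0.004, -1.0]]
wrist_force: [-1.2, -0.1, 0.4]
gripper_width: 0.692
gripper_force: 0.0
```

Emit:
servo_tool([
  {"tx": 0, "ty": -2, "tz": 35, "ax": 0, "ay": 0, "az": 0, "claw": 60},
  {"tx": 0, "ty": -2, "tz": 65, "ax": 0, "ay": 0, "az": 0, "claw": 60},
  {"tx": 0, "ty": -2, "tz": 83, "ax": 0, "ay": 0, "az": 0, "claw": 60},
  {"tx": 0, "ty": -2, "tz": 83, "ax": 0, "ay": 0, "az": 0, "claw": 60},
  {"tx": 0, "ty": -2, "tz": 83, "ax": 0, "ay": 0, "az": 0, "claw": 20},
  {"tx": 0, "ty": -2, "tz": 83, "ax": 0, "ay": 0, "az": 0, "claw": 20},
  {"tx": 0, "ty": -2, "tz": 83, "ax": 0, "ay": 0, "az": 0, "claw": 20},
  {"tx": 0, "ty": -2, "tz": 83, "ax": 0, "ay": 0, "az": 0, "claw": 20},
  {"tx": 0, "ty": -2, "tz": 83, "ax": 0, "ay": 0, "az": 0, "claw": 20},
  {"tx": 0, "ty": -2, "tz": 83, "ax": 0, "ay": 0, "az": 0, "claw": 20},
  {"tx": 0, "ty": -2, "tz": 83, "ax": 0, "ay": 0, "az": 0, "claw": 20},
])

```text
time_s: 8.58
tcp_pos: [0.4504, -0.0182, 0.0651]
ee_rot: [[-0.707, -0.707, 0.001], [-0.707, 0.707, 0.0], [-0.001, -0.001, -1.0]]
wrist_force: [-0.8, 0.7, 4.5]
gripper_width: 0.322
gripper_force: 30.0
```

Emit:
servo_tool([
  {"tx": 0, "ty": 0, "tz": -25, "ax": 0, "ay": 0, "az": 0, "claw": 20},
  {"tx": 0, "ty": 0, "tz": -60, "ax": 0, "ay": 0, "az": 0, "claw": 20},
  {"tx": 0, "ty": 0, "tz": -100, "ax": 0, "ay": 0, "az": 0, "claw": 20},
  {"tx": 0, "ty": 0, "tz": -140, "ax": 0, "ay": 0, "az": 0, "claw": 20},
  {"tx": -20, "ty": 22, "tz": -180, "ax": 0, "ay": 0, "az": 0, "claw": 20},
  {"tx": -46, "ty": 50, "tz": -190, "ax": 0, "ay": 0, "az": 0, "claw": 20},
  {"tx": -72, "ty": 78, "tz": -190, "ax": 0, "ay": 0, "az": 0, "claw": 20},
  {"tx": -98, "ty": 106, "tz": -190, "ax": 0, "ay": 0, "az": 0, "claw": 20},
  {"tx": -124, "ty": 134, "tz": -190, "ax": 0, "ay": 0, "az": 0, "claw": 20},
  {"tx": -150, "ty": 162, "tz": -190, "ax": 0, "ay": 0, "az": 0, "claw": 20},
  {"tx": -178, "ty": 190, "tz": -190, "ax": 0, "ay": 0, "az": 0, "claw": 20},
  {"tx": -178, "ty": 190, "tz": -190, "ax": 0, "ay": 0, "az": 0, "claw": 20},
])

```text
time_s: 9.58
tcp_pos: [0.4417, 0.2472, 0.2538]
ee_rot: [[-0.704, -0.71, 0.001], [-0.71, 0.704, 0.001], [-0.001, 0.0, -1.0]]
wrist_force: [0.0, -0.8, -0.0]
gripper_width: 0.316
gripper_force: 30.0
```

Emit:
servo_tool([
  {"tx": 0, "ty": 0, "tz": 0, "ax": 0, "ay": 0, "az": 0, "claw": 20},
  {"tx": 0, "ty": 0, "tz": 0, "ax": 0, "ay": 0, "az": 0, "claw": 20},
])

```text
time_s: 9.75
tcp_pos: [0.4411, 0.2416, 0.2539]
ee_rot: [[-0.707, -0.707, -0.001], [-0.707, 0.707, -0.001], [0.002, 0.0, -1.0]]
wrist_force: [0.6, -0.1, -1.4]
gripper_width: 0.32
gripper_force: 30.0
```

```bash
python3 -c "
from h import *
print(sense()['tcp_pos'],sense()['joints'],sense()['gripper_width'])
save('wrist','w7.png');np.save('w7.npy',wcam())
go([.442,.243,.103],135)"
```

```text
[0.4411 0.2416 0.2539] [ 47.2292   8.8028 -13.2654  -0.0101 -68.0215 -92.2419] 0.3203034536944973
yaw 135 t mm [ -2.1   0.8 151.1] a rad [ 0.    -0.001 -0.001]
yaw 315 t mm [ -2.1   0.8 151.1] a rad [-0.002 -0.     3.14 ]
```

View pics/w7.png

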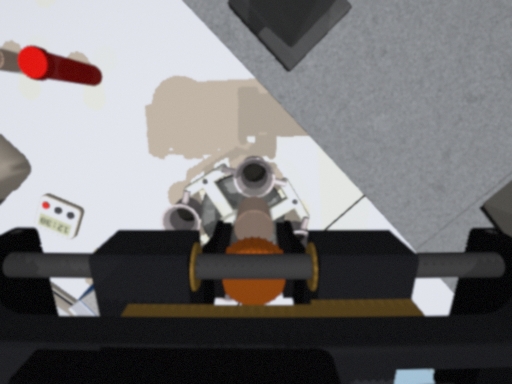

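The held tube, with its orange cap at (253,270), hangs over the bucket, whose rim centre is at (253,175). That is exactly where the point under the TCP should project, so I can lower it.

Emit:
servo_tool([
  {"tx": -2, "ty": 1, "tz": 35, "ax": 0, "ay": 0, "az": 0, "claw": 20},
  {"tx": -2, "ty": 1, "tz": 65, "ax": 0, "ay": 0, "az": 0, "claw": 20},
  {"tx": -2, "ty": 1, "tz": 85, "ax": 0, "ay": 0, "az": 0, "claw": 20},
  {"tx": -2, "ty": 1, "tz": 100, "ax": 0, "ay": 0, "az": 0, "claw": 20},
  {"tx": -2, "ty": 1, "tz": 110, "ax": 0, "ay": 0, "az": 0, "claw": 20},
  {"tx": -2, "ty": 1, "tz": 120, "ax": 0, "ay": 0, "az": 0, "claw": 20},
  {"tx": -2, "ty": 1, "tz": 130, "ax": 0, "ay": 0, "az": 0, "claw": 20},
  {"tx": -2, "ty": 1, "tz": 140, "ax": 0, "ay": 0, "az": 0, "claw": 20},
  {"tx": -2, "ty": 1, "tz": 147, "ax": 0, "ay": 0, "az": 0, "claw": 20},
  {"tx": -2, "ty": 1, "tz": 150, "ax": 0, "ay": 0, "az": 0, "claw": 20},
  {"tx": -2, "ty": 1, "tz": 150, "ax": 0, "ay": 0, "az": 0, "claw": 20},
  {"tx": -2, "ty": 1, "tz": 150, "ax": 0, "ay": 0, "az": 0, "claw": 20},
])

```text
time_s: 10.8
tcp_pos: [0.4425, 0.2443, 0.1046]
ee_rot: [[-0.707, -0.707, 0.0], [-0.707, 0.707, 0.0], [-0.0, -0.0, -1.0]]
wrist_force: [0.1, -0.9, -0.5]
gripper_width: 0.321
gripper_force: 30.0
```

Emit:
servo_tool([
  {"tx": 0, "ty": 0, "tz": 2, "ax": 0, "ay": 0, "az": 0, "claw": 20},
  {"tx": 0, "ty": 0, "tz": 2, "ax": 0, "ay": 0, "az": 0, "claw": 20},
  {"tx": 0, "ty": 0, "tz": 2, "ax": 0, "ay": 0, "az": 0, "claw": 55},
  {"tx": 0, "ty": 0, "tz": 2, "ax": 0, "ay": 0, "az": 0, "claw": 55},
  {"tx": 0, "ty": 0, "tz": 2, "ax": 0, "ay": 0, "az": 0, "claw": 55},
  {"tx": 0, "ty": 0, "tz": 2, "ax": 0, "ay": 0, "az": 0, "claw": 55},
  {"tx": 0, "ty": 0, "tz": -20, "ax": 0, "ay": 0, "az": 0, "claw": 55},
  {"tx": 0, "ty": 0, "tz": -50, "ax": 0, "ay": 0, "az": 0, "claw": 55},
  {"tx": 0, "ty": 0, "tz": -90, "ax": 0, "ay": 0, "az": 0, "claw": 55},
  {"tx": 0, "ty": 0, "tz": -130, "ax": 0, "ay": 0, "az": 0, "claw": 55},
  {"tx": 0, "ty": 0, "tz": -150, "ax": 0, "ay": 0, "az": 0, "claw": 55},
  {"tx": 0, "ty": 0, "tz": -150, "ax": 0, "ay": 0, "az": 0, "claw": 55},
])

```text
time_s: 11.8
tcp_pos: [0.4446, 0.2457, 0.2605]
ee_rot: [[-0.707, -0.707, 0.01], [-0.707, 0.707, 0.008], [-0.012, -0.001, -1.0]]
wrist_force: [0.6, 1.1, -0.1]
gripper_width: 0.632
gripper_force: 0.0
```

```bash
python3 -c "
from h import *
save('wrist','w8.png');np.save('w8.npy',wcam())
T=np.load('w8.npy');h=cv2.cvtColor(cv2.imread('pics/w8.png'),cv2.COLOR_BGR2HSV)
caps('w8')
go([.566,-.0855,.245],90)"
```

```text
w8 orange [254.2 183.1] [ 32  31 762] [0.4451 0.2479 0.114 ]
w8 red [55.4 59.8] [  81   38 1670] [0.4968 0.0119 0.114 ]
yaw 90 t mm [ 146.7 -320.6   11.3] a rad [0.003 0.006 0.785]
yaw 270 t mm [ 146.7 -320.6   11.3] a rad [-0.008  0.003 -2.357]
```

```bash
python3 -c "
from h import *
for n,us in(('scene',[(237,187),(270,160)]),('side',[(200,192),(244,163)])):
  T=np.array(calibration(n)['cam_to_world'])
  for u in us: print(n,u,atz(n,u,0,T),atz(n,u,.05,T))
"
```

```text
scene (237, 187) [ 0.7024 -0.0742  0.    ] [ 0.6499 -0.0256  0.05  ]
scene (270, 160) [ 0.7364 -0.2894  0.    ] [ 0.682  -0.2284  0.05  ]
side (200, 192) [ 0.7525 -0.0331  0.    ] [0.7082 0.0449 0.05  ]
side (244, 163) [ 0.6996 -0.3146  0.    ] [ 0.6592 -0.2157  0.05  ]
```

Emit:
servo_tool([
  {"tx": 147, "ty": -321, "tz": 0, "ax": 0, "ay": 0, "az": 0.785, "claw": 60},
  {"tx": 147, "ty": -321, "tz": 0, "ax": 0, "ay": 0, "az": 0.785, "claw": 60},
  {"tx": 147, "ty": -321, "tz": 0, "ax": 0, "ay": 0, "az": 0.785, "claw": 60},
  {"tx": 147, "ty": -321, "tz": 0, "ax": 0, "ay": 0, "az": 0.785, "claw": 60},
  {"tx": 147, "ty": -321, "tz": 0, "ax": 0, "ay": 0, "az": 0.785, "claw": 60},
  {"tx": 147, "ty": -321, "tz": 0, "ax": 0, "ay": 0, "az": 0.785, "claw": 60},
  {"tx": 147, "ty": -321, "tz": 0, "ax": 0, "ay": 0, "az": 0.785, "claw": 60},
  {"tx": 147, "ty": -321, "tz": 0, "ax": 0, "ay": 0, "az": 0.785, "claw": 60},
  {"tx": 147, "ty": -321, "tz": 5, "ax": 0, "ay": 0, "az": 0.785, "claw": 60},
  {"tx": 147, "ty": -321, "tz": 10, "ax": 0, "ay": 0, "az": 0.785, "claw": 60},
  {"tx": 147, "ty": -321, "tz": 10, "ax": 0, "ay": 0, "az": 0.785, "claw": 60},
  {"tx": 147, "ty": -321, "tz": 10, "ax": 0, "ay": 0, "az": 0.785, "claw": 60},
])

```text
time_s: 12.85
tcp_pos: [0.5641, -0.0866, 0.2428]
ee_rot: [[-1.0, 0.0, -0.003], [0.0, 1.0, 0.0], [0.003, 0.0, -1.0]]
wrist_force: [0.1, -0.1, 0.1]
gripper_width: 0.687
gripper_force: 0.0
```

```bash
python3 -c "
from h import *
save('wrist','w9.png');np.save('w9.npy',wcam())
for o in caps('w9'):
  if o[0]=='blue': go([*o[3][:2],.063],90)
print(sense()['tcp_pos'])"
```

```text
w9 orange [135.7 173.2] [ 30  28 667] [ 0.5525 -0.2124  0.114 ]
w9 blue [177.3  55.4] [  35   38 1000] [ 0.4364 -0.1593  0.114 ]
w9 blue [ 25.  169.7] [ 29  28 597] [ 0.5486 -0.3348  0.114 ]
w9 blue [253.7 185.2] [ 28  27 571] [ 0.5657 -0.0854  0.114 ]
w9 red [326.5 135.5] [ 29  30 640] [ 0.5123 -0.0102  0.114 ]
yaw 90 t mm [127.9 -73.1 180.9] a rad [-0.    -0.002  0.001]
yaw 270 t mm [127.9 -73.1 180.9] a rad [ 0.003 -0.    -3.141]
yaw 90 t mm [  15.8 -248.7  180.7] a rad [-0.    -0.002  0.001]
yaw 270 t mm [  15.8 -248.7  180.7] a rad [ 0.003 -0.    -3.141]
yaw 90 t mm [ -1.4   0.7 180.6] a rad [-0.    -0.002  0.001]
yaw 270 t mm [ -1.4   0.7 180.6] a rad [ 0.003 -0.    -3.141]
[ 0.5645 -0.0861  0.2436]
```

Centrifuge front is at x of roughly 0.65 or more, which is clear. I'll descend, grasp and lift.

Emit:
servo_tool([
  {"tx": -1, "ty": 1, "tz": 40, "ax": 0, "ay": 0, "az": 0, "claw": 60},
  {"tx": -1, "ty": 1, "tz": 80, "ax": 0, "ay": 0, "az": 0, "claw": 60},
  {"tx": -1, "ty": 1, "tz": 115, "ax": 0, "ay": 0, "az": 0, "claw": 60},
  {"tx": -1, "ty": 1, "tz": 150, "ax": 0, "ay": 0, "az": 0, "claw": 60},
  {"tx": -1, "ty": 1, "tz": 178, "ax": 0, "ay": 0, "az": 0, "claw": 60},
  {"tx": -1, "ty": 1, "tz": 178, "ax": 0, "ay": 0, "az": 0, "claw": 60},
  {"tx": -1, "ty": 1, "tz": 178, "ax": 0, "ay": 0, "az": 0, "claw": 20},
  {"tx": -1, "ty": 1, "tz": 178, "ax": 0, "ay": 0, "az": 0, "claw": 20},
  {"tx": -1, "ty": 1, "tz": 178, "ax": 0, "ay": 0, "az": 0, "claw": 20},
  {"tx": -1, "ty": 1, "tz": 178, "ax": 0, "ay": 0, "az": 0, "claw": 20},
  {"tx": -1, "ty": 1, "tz": 178, "ax": 0, "ay": 0, "az": 0, "claw": 20},
  {"tx": -1, "ty": 1, "tz": 178, "ax": 0, "ay": 0, "az": 0, "claw": 20},
])

```text
time_s: 13.9
tcp_pos: [0.5666, -0.0859, 0.0676]
ee_rot: [[-1.0, 0.0, 0.002], [0.0, 1.0, 0.0], [-0.002, 0.0, -1.0]]
wrist_force: [0.0, 0.1, 1.9]
gripper_width: 0.322
gripper_force: 20.5
```

Emit:
servo_tool([
  {"tx": 0, "ty": 0, "tz": 0, "ax": 0, "ay": 0, "az": 0, "claw": 20},
  {"tx": 0, "ty": 0, "tz": 0, "ax": 0, "ay": 0, "az": 0, "claw": 20},
])

```text
time_s: 14.07
tcp_pos: [0.5667, -0.0859, 0.0675]
ee_rot: [[-1.0, -0.0, 0.002], [-0.0, 1.0, 0.0], [-0.002, 0.0, -1.0]]
wrist_force: [0.2, 0.7, 6.4]
gripper_width: 0.322
gripper_force: 30.0
```

Emit:
servo_tool([
  {"tx": 0, "ty": 0, "tz": -25, "ax": 0, "ay": 0, "az": 0, "claw": 20},
  {"tx": 0, "ty": 0, "tz": -60, "ax": 0, "ay": 0, "az": 0, "claw": 20},
  {"tx": 0, "ty": 0, "tz": -100, "ax": 0, "ay": 0, "az": 0, "claw": 20},
  {"tx": 0, "ty": 0, "tz": -140, "ax": 0, "ay": 0, "az": 0, "claw": 20},
  {"tx": 2, "ty": 10, "tz": -175, "ax": 0, "ay": 0, "az": 0, "claw": 20},
  {"tx": 10, "ty": 45, "tz": -190, "ax": 0, "ay": 0, "az": 0, "claw": 20},
  {"tx": 18, "ty": 82, "tz": -190, "ax": 0, "ay": 0, "az": 0, "claw": 20},
  {"tx": 27, "ty": 120, "tz": -190, "ax": 0, "ay": 0, "az": 0, "claw": 20},
  {"tx": 36, "ty": 158, "tz": -190, "ax": 0, "ay": 0, "az": 0, "claw": 20},
  {"tx": 45, "ty": 196, "tz": -190, "ax": 0, "ay": 0, "az": 0, "claw": 20},
  {"tx": 54, "ty": 234, "tz": -190, "ax": 0, "ay": 0, "az": 0, "claw": 20},
  {"tx": 62, "ty": 272, "tz": -190, "ax": 0, "ay": 0, "az": 0, "claw": 20},
])

```text
time_s: 15.07
tcp_pos: [0.503, 0.1875, 0.2562]
ee_rot: [[-1.0, 0.0, -0.0], [0.0, 1.0, -0.0], [0.0, -0.0, -1.0]]
wrist_force: [0.8, -0.2, 0.1]
gripper_width: 0.316
gripper_force: 30.0
```

Emit:
servo_tool([
  {"tx": 9, "ty": 38, "tz": 0, "ax": 0, "ay": 0, "az": 0, "claw": 20},
  {"tx": 18, "ty": 76, "tz": 0, "ax": 0, "ay": 0, "az": 0, "claw": 20},
  {"tx": 27, "ty": 114, "tz": 0, "ax": 0, "ay": 0, "az": 0, "claw": 20},
  {"tx": 34, "ty": 145, "tz": 0, "ax": 0, "ay": 0, "az": 0, "claw": 20},
  {"tx": 38, "ty": 167, "tz": 0, "ax": 0, "ay": 0, "az": 0, "claw": 20},
  {"tx": 38, "ty": 167, "tz": 0, "ax": 0, "ay": 0, "az": 0, "claw": 20},
  {"tx": 38, "ty": 167, "tz": 0, "ax": 0, "ay": 0, "az": 0, "claw": 20},
])

```text
time_s: 15.65
tcp_pos: [0.4655, 0.3538, 0.2554]
ee_rot: [[-1.0, -0.002, -0.001], [-0.002, 1.0, -0.001], [0.001, -0.001, -1.0]]
wrist_force: [-0.6, 0.1, -1.0]
gripper_width: 0.322
gripper_force: 30.0
```

```bash
python3 -c "
from h import *
print(sense()['tcp_pos'],sense()['gripper_width'])
save('wrist','w10.png');np.save('w10.npy',wcam())
look('w10',['bucket_1'])
go([.467,.353,.105],90)"
```

```text
[0.4655 0.3538 0.2554] 0.32246121024167373
bucket_1 0.7 [0.5345 0.2187 0.0616]
bucket_1 0.62 [0.4689 0.3516 0.0757]
bucket_1 0.59 [0.4305 0.2574 0.0741]
yaw 90 t mm [ -0.8   1.1 151.2] a rad [-0.001 -0.    -0.001]
yaw 270 t mm [ -0.8   1.1 151.2] a rad [-0.001  0.001  3.14 ]
```

View pics/w10.png

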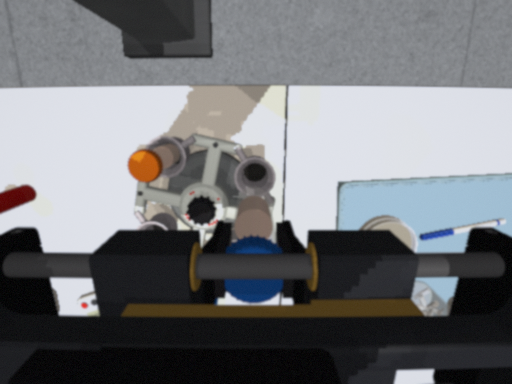

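The orange tube stands in its bucket, cap at (145,165). The free target rim centre is at about (255,175), 1 to 2 px to the right of the point under the TCP. I'll lower with that correction.

Emit:
servo_tool([
  {"tx": -1, "ty": 1, "tz": 35, "ax": 0, "ay": 0, "az": 0, "claw": 20},
  {"tx": -1, "ty": 1, "tz": 65, "ax": 0, "ay": 0, "az": 0, "claw": 20},
  {"tx": -1, "ty": 1, "tz": 85, "ax": 0, "ay": 0, "az": 0, "claw": 20},
  {"tx": -1, "ty": 1, "tz": 100, "ax": 0, "ay": 0, "az": 0, "claw": 20},
  {"tx": -1, "ty": 1, "tz": 110, "ax": 0, "ay": 0, "az": 0, "claw": 20},
  {"tx": -1, "ty": 1, "tz": 120, "ax": 0, "ay": 0, "az": 0, "claw": 20},
  {"tx": -1, "ty": 1, "tz": 130, "ax": 0, "ay": 0, "az": 0, "claw": 20},
  {"tx": -1, "ty": 1, "tz": 140, "ax": 0, "ay": 0, "az": 0, "claw": 20},
  {"tx": -1, "ty": 1, "tz": 147, "ax": 0, "ay": 0, "az": 0, "claw": 20},
  {"tx": -1, "ty": 1, "tz": 151, "ax": 0, "ay": 0, "az": 0, "claw": 20},
  {"tx": -1, "ty": 1, "tz": 151, "ax": 0, "ay": 0, "az": 0, "claw": 20},
  {"tx": -1, "ty": 1, "tz": 151, "ax": 0, "ay": 0, "az": 0, "claw": 20},
])

```text
time_s: 16.8
tcp_pos: [0.4673, 0.3543, 0.1056]
ee_rot: [[-1.0, -0.0, 0.0], [-0.0, 1.0, 0.0], [-0.0, 0.0, -1.0]]
wrist_force: [-0.2, -0.4, -0.2]
gripper_width: 0.318
gripper_force: 30.0
```

Emit:
servo_tool([
  {"tx": 0, "ty": 0, "tz": 0, "ax": 0, "ay": 0, "az": 0, "claw": 20},
])

```text
time_s: 16.88
tcp_pos: [0.4675, 0.3544, 0.106]
ee_rot: [[-1.0, -0.0, 0.001], [-0.0, 1.0, 0.001], [-0.001, 0.001, -1.0]]
wrist_force: [-0.0, 0.1, 0.2]
gripper_width: 0.319
gripper_force: 30.0
```

Clean entry. I'll release, retreat and go towards the far orange tube.

Emit:
servo_tool([
  {"tx": 0, "ty": 0, "tz": 2, "ax": 0, "ay": 0, "az": 0, "claw": 20},
  {"tx": 0, "ty": 0, "tz": 2, "ax": 0, "ay": 0, "az": 0, "claw": 55},
  {"tx": 0, "ty": 0, "tz": 2, "ax": 0, "ay": 0, "az": 0, "claw": 55},
  {"tx": 0, "ty": 0, "tz": 2, "ax": 0, "ay": 0, "az": 0, "claw": 55},
  {"tx": 0, "ty": 0, "tz": 2, "ax": 0, "ay": 0, "az": 0, "claw": 55},
  {"tx": 0, "ty": 0, "tz": -20, "ax": 0, "ay": 0, "az": 0, "claw": 55},
  {"tx": 0, "ty": 0, "tz": -50, "ax": 0, "ay": 0, "az": 0, "claw": 55},
  {"tx": 0, "ty": 0, "tz": -90, "ax": 0, "ay": 0, "az": 0, "claw": 55},
  {"tx": 0, "ty": 0, "tz": -130, "ax": 0, "ay": 0, "az": 0, "claw": 55},
  {"tx": 0, "ty": 0, "tz": -145, "ax": 0, "ay": 0, "az": 0, "claw": 55},
  {"tx": -8, "ty": -40, "tz": -145, "ax": 0, "ay": 0, "az": 0, "claw": 55},
  {"tx": -16, "ty": -80, "tz": -145, "ax": 0, "ay": 0, "az": 0, "claw": 60},
])

```text
time_s: 17.88
tcp_pos: [0.4834, 0.275, 0.2519]
ee_rot: [[-1.0, -0.003, 0.003], [-0.003, 1.0, 0.003], [-0.003, 0.003, -1.0]]
wrist_force: [0.7, -0.7, -0.2]
gripper_width: 0.653
gripper_force: 0.0
```

```bash
python3 -c "
from h import *
go([.5525,-.213,.245],90)"
```

```text
yaw 90 t mm [ -67.4 -488.2    5.8] a rad [0.003 0.003 0.003]
yaw 270 t mm [ -67.4 -488.2    5.8] a rad [-0.004  0.004 -3.138]
```

Emit:
servo_tool([
  {"tx": -67, "ty": -488, "tz": 0, "ax": 0, "ay": 0, "az": 0, "claw": 60},
  {"tx": -67, "ty": -488, "tz": 0, "ax": 0, "ay": 0, "az": 0, "claw": 60},
  {"tx": -67, "ty": -488, "tz": 0, "ax": 0, "ay": 0, "az": 0, "claw": 60},
  {"tx": -67, "ty": -488, "tz": 0, "ax": 0, "ay": 0, "az": 0, "claw": 60},
  {"tx": -67, "ty": -488, "tz": 0, "ax": 0, "ay": 0, "az": 0, "claw": 60},
  {"tx": -67, "ty": -488, "tz": 0, "ax": 0, "ay": 0, "az": 0, "claw": 60},
  {"tx": -67, "ty": -488, "tz": 0, "ax": 0, "ay": 0, "az": 0, "claw": 60},
  {"tx": -67, "ty": -488, "tz": 0, "ax": 0, "ay": 0, "az": 0, "claw": 60},
  {"tx": -67, "ty": -488, "tz": 0, "ax": 0, "ay": 0, "az": 0, "claw": 60},
  {"tx": -67, "ty": -488, "tz": 5, "ax": 0, "ay": 0, "az": 0, "claw": 60},
  {"tx": -67, "ty": -488, "tz": 5, "ax": 0, "ay": 0, "az": 0, "claw": 60},
  {"tx": -67, "ty": -488, "tz": 5, "ax": 0, "ay": 0, "az": 0, "claw": 60},
])

```text
time_s: 18.88
tcp_pos: [0.5499, -0.2167, 0.2454]
ee_rot: [[-1.0, 0.001, 0.0], [0.001, 1.0, -0.0], [-0.0, -0.0, -1.0]]
wrist_force: [1.0, 0.8, -0.6]
gripper_width: 0.684
gripper_force: 0.0
```

Emit:
servo_tool([
  {"tx": 0, "ty": 0, "tz": 0, "ax": 0, "ay": 0, "az": 0, "claw": 60},
  {"tx": 0, "ty": 0, "tz": 0, "ax": 0, "ay": 0, "az": 0, "claw": 60},
  {"tx": 0, "ty": 0, "tz": 0, "ax": 0, "ay": 0, "az": 0, "claw": 60},
])

```text
time_s: 19.13
tcp_pos: [0.5498, -0.214, 0.2452]
ee_rot: [[-1.0, 0.001, -0.0], [0.001, 1.0, 0.0], [0.0, 0.0, -1.0]]
wrist_force: [-0.4, 0.3, 0.8]
gripper_width: 0.688
gripper_force: 0.0
```

```bash
python3 -c "
from h import *
save('wrist','w11.png');np.save('w11.npy',wcam())
for o in caps('w11'):
  if o[0]=='orange': go([*o[3][:2],.065],90)
print(sense()['tcp_pos'])"
```

```text
w11 orange [251.5 184.9] [ 28  29 625] [ 0.5515 -0.215   0.114 ]
w11 blue [323.   72.7] [ 33  35 905] [ 0.4373 -0.1446  0.114 ]
w11 blue [141.4 181.4] [ 27  27 564] [ 0.5477 -0.3352  0.114 ]
w11 red [421.3 136.7] [24  9 77] [ 0.4988 -0.0366  0.114 ]
w11 red [442.8 148.8] [ 29  29 668] [ 0.5113 -0.0111  0.114 ]
yaw 90 t mm [ -1.6  -1.7 180.5] a rad [0. 0. 0.]
yaw 270 t mm [ -1.6  -1.7 180.5] a rad [-0.     0.    -3.141]
[ 0.55   -0.2133  0.2455]
```

Emit:
servo_tool([
  {"tx": -2, "ty": -1, "tz": 40, "ax": 0, "ay": 0, "az": 0, "claw": 60},
  {"tx": -2, "ty": -1, "tz": 80, "ax": 0, "ay": 0, "az": 0, "claw": 60},
  {"tx": -2, "ty": -1, "tz": 115, "ax": 0, "ay": 0, "az": 0, "claw": 60},
  {"tx": -2, "ty": -1, "tz": 150, "ax": 0, "ay": 0, "az": 0, "claw": 60},
  {"tx": -2, "ty": -1, "tz": 180, "ax": 0, "ay": 0, "az": 0, "claw": 60},
  {"tx": -2, "ty": -1, "tz": 180, "ax": 0, "ay": 0, "az": 0, "claw": 60},
  {"tx": -2, "ty": -1, "tz": 180, "ax": 0, "ay": 0, "az": 0, "claw": 20},
  {"tx": -2, "ty": -1, "tz": 180, "ax": 0, "ay": 0, "az": 0, "claw": 20},
  {"tx": -2, "ty": -1, "tz": 180, "ax": 0, "ay": 0, "az": 0, "claw": 20},
  {"tx": -2, "ty": -1, "tz": 180, "ax": 0, "ay": 0, "az": 0, "claw": 20},
  {"tx": -2, "ty": -1, "tz": 180, "ax": 0, "ay": 0, "az": 0, "claw": 20},
  {"tx": -2, "ty": -1, "tz": 180, "ax": 0, "ay": 0, "az": 0, "claw": 20},
])

```text
time_s: 20.18
tcp_pos: [0.5527, -0.215, 0.0667]
ee_rot: [[-1.0, 0.0, 0.002], [0.0, 1.0, -0.0], [-0.002, -0.0, -1.0]]
wrist_force: [0.2, 0.4, -0.2]
gripper_width: 0.324
gripper_force: 20.5
```

Emit:
servo_tool([
  {"tx": 0, "ty": 0, "tz": 0, "ax": 0, "ay": 0, "az": 0, "claw": 20},
  {"tx": 0, "ty": 0, "tz": 0, "ax": 0, "ay": 0, "az": 0, "claw": 20},
])

```text
time_s: 20.35
tcp_pos: [0.5527, -0.2151, 0.0666]
ee_rot: [[-1.0, -0.0, 0.002], [-0.0, 1.0, -0.0], [-0.002, -0.0, -1.0]]
wrist_force: [-0.8, 0.8, 6.0]
gripper_width: 0.323
gripper_force: 30.0
```

Emit:
servo_tool([
  {"tx": 0, "ty": 0, "tz": -25, "ax": 0, "ay": 0, "az": 0, "claw": 20},
  {"tx": 0, "ty": 0, "tz": -60, "ax": 0, "ay": 0, "az": 0, "claw": 20},
  {"tx": 0, "ty": 0, "tz": -100, "ax": 0, "ay": 0, "az": 0, "claw": 20},
  {"tx": 0, "ty": 0, "tz": -140, "ax": 0, "ay": 0, "az": 0, "claw": 20},
  {"tx": 0, "ty": 10, "tz": -175, "ax": 0, "ay": 0, "az": 0, "claw": 20},
  {"tx": -2, "ty": 45, "tz": -190, "ax": 0, "ay": 0, "az": 0, "claw": 20},
  {"tx": -4, "ty": 84, "tz": -190, "ax": 0, "ay": 0, "az": 0, "claw": 20},
  {"tx": -6, "ty": 124, "tz": -190, "ax": 0, "ay": 0, "az": 0, "claw": 20},
  {"tx": -8, "ty": 164, "tz": -190, "ax": 0, "ay": 0, "az": 0, "claw": 20},
  {"tx": -10, "ty": 204, "tz": -190, "ax": 0, "ay": 0, "az": 0, "claw": 20},
  {"tx": -12, "ty": 244, "tz": -190, "ax": 0, "ay": 0, "az": 0, "claw": 20},
  {"tx": -14, "ty": 284, "tz": -190, "ax": 0, "ay": 0, "az": 0, "claw": 20},
])

```text
time_s: 21.35
tcp_pos: [0.5654, 0.0708, 0.255]
ee_rot: [[-1.0, 0.0, -0.001], [0.0, 1.0, -0.0], [0.001, -0.0, -1.0]]
wrist_force: [0.5, 0.5, -1.4]
gripper_width: 0.315
gripper_force: 30.0
```

Emit:
servo_tool([
  {"tx": -2, "ty": 40, "tz": 0, "ax": 0, "ay": 0, "az": 0, "claw": 20},
  {"tx": -4, "ty": 80, "tz": 0, "ax": 0, "ay": 0, "az": 0, "claw": 20},
  {"tx": -6, "ty": 120, "tz": 0, "ax": 0, "ay": 0, "az": 0, "claw": 20},
  {"tx": -8, "ty": 160, "tz": 0, "ax": 0, "ay": 0, "az": 0, "claw": 20},
  {"tx": -10, "ty": 200, "tz": 0, "ax": 0, "ay": 0, "az": 0, "claw": 20},
  {"tx": -11, "ty": 235, "tz": 0, "ax": 0, "ay": 0, "az": 0, "claw": 20},
  {"tx": -11, "ty": 259, "tz": 0, "ax": 0, "ay": 0, "az": 0, "claw": 20},
  {"tx": -11, "ty": 259, "tz": 0, "ax": 0, "ay": 0, "az": 0, "claw": 20},
  {"tx": -11, "ty": 259, "tz": 0, "ax": 0, "ay": 0, "az": 0, "claw": 20},
])

```text
time_s: 22.1
tcp_pos: [0.5765, 0.3291, 0.2538]
ee_rot: [[-1.0, -0.002, -0.002], [-0.002, 1.0, -0.001], [0.002, -0.001, -1.0]]
wrist_force: [0.2, -0.2, -0.8]
gripper_width: 0.316
gripper_force: 30.0
```

```bash
python3 -c "
from h import *
print(sense()['tcp_pos'],sense()['gripper_width'])
look('w12',['bucket_1'])
go([.5776,.328,.105],90)"
```

```text
[0.5765 0.3291 0.2538] 0.3156355376949308
bucket_1 0.9 [0.5805 0.3255 0.0775]
bucket_1 0.67 [0.4514 0.2511 0.0719]
bucket_1 0.6 [0.5531 0.2114 0.0765]
yaw 90 t mm [ -0.8   0.9 149.8] a rad [-0.001 -0.001 -0.001]
yaw 270 t mm [ -0.8   0.9 149.8] a rad [-0.002  0.002  3.141]
```

View pics/w12.png

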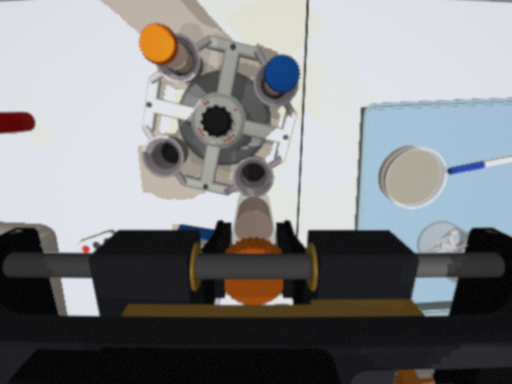

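Both placed tubes stand in their buckets: orange cap at (157,43), blue at (281,73). The target rim is at (254,176), as expected, and the last free bucket is at (165,156). Lowering.

Emit:
servo_tool([
  {"tx": -1, "ty": 0, "tz": 35, "ax": 0, "ay": 0, "az": 0, "claw": 20},
  {"tx": -1, "ty": 0, "tz": 65, "ax": 0, "ay": 0, "az": 0, "claw": 20},
  {"tx": -1, "ty": 0, "tz": 85, "ax": 0, "ay": 0, "az": 0, "claw": 20},
  {"tx": -1, "ty": 0, "tz": 100, "ax": 0, "ay": 0, "az": 0, "claw": 20},
  {"tx": -1, "ty": 0, "tz": 110, "ax": 0, "ay": 0, "az": 0, "claw": 20},
  {"tx": -1, "ty": 0, "tz": 120, "ax": 0, "ay": 0, "az": 0, "claw": 20},
  {"tx": -1, "ty": 0, "tz": 130, "ax": 0, "ay": 0, "az": 0, "claw": 20},
  {"tx": -1, "ty": 0, "tz": 140, "ax": 0, "ay": 0, "az": 0, "claw": 20},
  {"tx": -1, "ty": 0, "tz": 147, "ax": 0, "ay": 0, "az": 0, "claw": 20},
  {"tx": -1, "ty": 0, "tz": 150, "ax": 0, "ay": 0, "az": 0, "claw": 20},
  {"tx": -1, "ty": 0, "tz": 150, "ax": 0, "ay": 0, "az": 0, "claw": 20},
  {"tx": -1, "ty": 0, "tz": 150, "ax": 0, "ay": 0, "az": 0, "claw": 20},
])

```text
time_s: 23.2
tcp_pos: [0.5784, 0.3283, 0.1057]
ee_rot: [[-1.0, -0.0, 0.001], [-0.0, 1.0, 0.0], [-0.001, 0.0, -1.0]]
wrist_force: [-0.1, 0.0, -0.3]
gripper_width: 0.319
gripper_force: 30.0
```

Emit:
servo_tool([
  {"tx": 0, "ty": 0, "tz": 0, "ax": 0, "ay": 0, "az": 0, "claw": 20},
])

```text
time_s: 23.28
tcp_pos: [0.5786, 0.3284, 0.1061]
ee_rot: [[-1.0, -0.0, 0.001], [-0.0, 1.0, 0.001], [-0.001, 0.001, -1.0]]
wrist_force: [-0.1, -0.4, -1.4]
gripper_width: 0.319
gripper_force: 30.0
```

Emit:
servo_tool([
  {"tx": 0, "ty": 0, "tz": 2, "ax": 0, "ay": 0, "az": 0, "claw": 20},
  {"tx": 0, "ty": 0, "tz": 2, "ax": 0, "ay": 0, "az": 0, "claw": 55},
  {"tx": 0, "ty": 0, "tz": 2, "ax": 0, "ay": 0, "az": 0, "claw": 55},
  {"tx": 0, "ty": 0, "tz": 2, "ax": 0, "ay": 0, "az": 0, "claw": 55},
  {"tx": 0, "ty": 0, "tz": 2, "ax": 0, "ay": 0, "az": 0, "claw": 55},
  {"tx": 0, "ty": 0, "tz": -20, "ax": 0, "ay": 0, "az": 0, "claw": 55},
  {"tx": 0, "ty": 0, "tz": -50, "ax": 0, "ay": 0, "az": 0, "claw": 55},
  {"tx": 0, "ty": 0, "tz": -90, "ax": 0, "ay": 0, "az": 0, "claw": 55},
  {"tx": 0, "ty": 0, "tz": -130, "ax": 0, "ay": 0, "az": 0, "claw": 55},
  {"tx": 0, "ty": 0, "tz": -145, "ax": 0, "ay": 0, "az": 0, "claw": 55},
  {"tx": 2, "ty": -40, "tz": -145, "ax": 0, "ay": 0, "az": 0, "claw": 55},
  {"tx": 4, "ty": -80, "tz": -145, "ax": 0, "ay": 0, "az": 0, "claw": 60},
])

```text
time_s: 24.28
tcp_pos: [0.5744, 0.2491, 0.2518]
ee_rot: [[-1.0, -0.003, 0.003], [-0.003, 1.0, 0.002], [-0.003, 0.002, -1.0]]
wrist_force: [0.3, -0.7, -0.8]
gripper_width: 0.659
gripper_force: 0.0
```

```bash
python3 -c "
from h import *
go([.5475,-.335,.245],90)"
```

```text
yaw 90 t mm [  28.7 -584.     5.4] a rad [0.002 0.003 0.003]
yaw 270 t mm [  28.7 -584.     5.4] a rad [-0.005  0.004 -3.139]
```

Emit:
servo_tool([
  {"tx": 29, "ty": -584, "tz": 0, "ax": 0, "ay": 0, "az": 0, "claw": 60},
  {"tx": 29, "ty": -584, "tz": 0, "ax": 0, "ay": 0, "az": 0, "claw": 60},
  {"tx": 29, "ty": -584, "tz": 0, "ax": 0, "ay": 0, "az": 0, "claw": 60},
  {"tx": 29, "ty": -584, "tz": 0, "ax": 0, "ay": 0, "az": 0, "claw": 60},
  {"tx": 29, "ty": -584, "tz": 0, "ax": 0, "ay": 0, "az": 0, "claw": 60},
  {"tx": 29, "ty": -584, "tz": 0, "ax": 0, "ay": 0, "az": 0, "claw": 60},
  {"tx": 29, "ty": -584, "tz": 0, "ax": 0, "ay": 0, "az": 0, "claw": 60},
  {"tx": 29, "ty": -584, "tz": 0, "ax": 0, "ay": 0, "az": 0, "claw": 60},
  {"tx": 29, "ty": -584, "tz": 0, "ax": 0, "ay": 0, "az": 0, "claw": 60},
  {"tx": 29, "ty": -584, "tz": 5, "ax": 0, "ay": 0, "az": 0, "claw": 60},
  {"tx": 29, "ty": -584, "tz": 5, "ax": 0, "ay": 0, "az": 0, "claw": 60},
  {"tx": 29, "ty": -584, "tz": 5, "ax": 0, "ay": 0, "az": 0, "claw": 60},
])

```text
time_s: 25.28
tcp_pos: [0.5488, -0.2533, 0.2478]
ee_rot: [[-1.0, 0.0, 0.001], [0.0, 1.0, -0.0], [-0.001, -0.0, -1.0]]
wrist_force: [0.6, 0.7, -1.1]
gripper_width: 0.687
gripper_force: 0.0
```

```bash
python3 -c "
from h import *
go([.5475,-.335,.245],90)"
```

```text
yaw 90 t mm [  1.3 -81.7   2.9] a rad [-0.     0.001 -0.   ]
yaw 270 t mm [  1.3 -81.7   2.9] a rad [0.001 0.    3.142]
```

Emit:
servo_tool([
  {"tx": 0, "ty": -38, "tz": 0, "ax": 0, "ay": 0, "az": 0, "claw": 60},
  {"tx": 0, "ty": -70, "tz": 0, "ax": 0, "ay": 0, "az": 0, "claw": 60},
  {"tx": 0, "ty": -75, "tz": 0, "ax": 0, "ay": 0, "az": 0, "claw": 60},
  {"tx": 0, "ty": -75, "tz": 0, "ax": 0, "ay": 0, "az": 0, "claw": 60},
  {"tx": 0, "ty": -75, "tz": 0, "ax": 0, "ay": 0, "az": 0, "claw": 60},
  {"tx": 0, "ty": -75, "tz": 0, "ax": 0, "ay": 0, "az": 0, "claw": 60},
])

```text
time_s: 25.78
tcp_pos: [0.5493, -0.3252, 0.2476]
ee_rot: [[-1.0, -0.001, 0.0], [-0.001, 1.0, 0.0], [-0.0, 0.0, -1.0]]
wrist_force: [0.1, 0.4, -0.6]
gripper_width: 0.689
gripper_force: 0.0
```

```bash
python3 -c "
from h import *
save('wrist','w13.png');np.save('w13.npy',wcam())
for o in caps('w13'):
  if o[0]=='blue': go([*o[3][:2],.065],90)
print(sense()['tcp_pos'])"
```

```text
w13 blue [445.4  75.2] [ 32  34 867] [ 0.4371 -0.132   0.114 ]
w13 blue [241.9 180.9] [ 27  27 584] [ 0.5472 -0.3371  0.114 ]
yaw 90 t mm [112.1 193.1 182.7] a rad [0.    0.    0.002]
yaw 270 t mm [112.1 193.1 182.7] a rad [-0.001  0.    -3.14 ]
yaw 90 t mm [  2.4 -12.2 182.8] a rad [0.    0.    0.002]
yaw 270 t mm [  2.4 -12.2 182.8] a rad [-0.001  0.    -3.14 ]
[ 0.5495 -0.325   0.2478]
```

Emit:
servo_tool([
  {"tx": 2, "ty": -12, "tz": 30, "ax": 0, "ay": 0, "az": 0, "claw": 60},
  {"tx": 2, "ty": -12, "tz": 70, "ax": 0, "ay": 0, "az": 0, "claw": 60},
  {"tx": 2, "ty": -12, "tz": 105, "ax": 0, "ay": 0, "az": 0, "claw": 60},
  {"tx": 2, "ty": -12, "tz": 140, "ax": 0, "ay": 0, "az": 0, "claw": 60},
  {"tx": 2, "ty": -12, "tz": 170, "ax": 0, "ay": 0, "az": 0, "claw": 60},
  {"tx": 2, "ty": -12, "tz": 183, "ax": 0, "ay": 0, "az": 0, "claw": 60},
  {"tx": 2, "ty": -12, "tz": 183, "ax": 0, "ay": 0, "az": 0, "claw": 60},
  {"tx": 2, "ty": -12, "tz": 183, "ax": 0, "ay": 0, "az": 0, "claw": 20},
  {"tx": 2, "ty": -12, "tz": 183, "ax": 0, "ay": 0, "az": 0, "claw": 20},
  {"tx": 2, "ty": -12, "tz": 183, "ax": 0, "ay": 0, "az": 0, "claw": 20},
  {"tx": 2, "ty": -12, "tz": 183, "ax": 0, "ay": 0, "az": 0, "claw": 20},
  {"tx": 2, "ty": -12, "tz": 183, "ax": 0, "ay": 0, "az": 0, "claw": 20},
])

```text
time_s: 26.83
tcp_pos: [0.5479, -0.3385, 0.0658]
ee_rot: [[-1.0, 0.0, 0.002], [0.0, 1.0, -0.001], [-0.002, -0.001, -1.0]]
wrist_force: [0.7, -0.5, 0.2]
gripper_width: 0.395
gripper_force: 0.0
```

Emit:
servo_tool([
  {"tx": 0, "ty": 0, "tz": 0, "ax": 0, "ay": 0, "az": 0, "claw": 20},
  {"tx": 0, "ty": 0, "tz": 0, "ax": 0, "ay": 0, "az": 0, "claw": 20},
  {"tx": 0, "ty": 0, "tz": 0, "ax": 0, "ay": 0, "az": 0, "claw": 20},
])

```text
time_s: 27.08
tcp_pos: [0.5476, -0.3385, 0.0653]
ee_rot: [[-1.0, 0.0, 0.001], [0.0, 1.0, -0.001], [-0.001, -0.001, -1.0]]
wrist_force: [-0.8, 1.1, 4.1]
gripper_width: 0.317
gripper_force: 30.0
```

Emit:
servo_tool([
  {"tx": 0, "ty": 0, "tz": -25, "ax": 0, "ay": 0, "az": 0, "claw": 20},
  {"tx": 0, "ty": 0, "tz": -60, "ax": 0, "ay": 0, "az": 0, "claw": 20},
  {"tx": 0, "ty": 0, "tz": -100, "ax": 0, "ay": 0, "az": 0, "claw": 20},
  {"tx": 0, "ty": 0, "tz": -140, "ax": 0, "ay": 0, "az": 0, "claw": 20},
  {"tx": 0, "ty": 10, "tz": -175, "ax": 0, "ay": 0, "az": 0, "claw": 20},
  {"tx": 0, "ty": 45, "tz": -192, "ax": 0, "ay": 0, "az": 0, "claw": 20},
  {"tx": -1, "ty": 84, "tz": -192, "ax": 0, "ay": 0, "az": 0, "claw": 20},
  {"tx": -1, "ty": 124, "tz": -192, "ax": 0, "ay": 0, "az": 0, "claw": 20},
  {"tx": -1, "ty": 164, "tz": -192, "ax": 0, "ay": 0, "az": 0, "claw": 20},
  {"tx": -2, "ty": 204, "tz": -192, "ax": 0, "ay": 0, "az": 0, "claw": 20},
  {"tx": -2, "ty": 244, "tz": -192, "ax": 0, "ay": 0, "az": 0, "claw": 20},
  {"tx": -2, "ty": 284, "tz": -192, "ax": 0, "ay": 0, "az": 0, "claw": 20},
])

```text
time_s: 28.08
tcp_pos: [0.5486, -0.0525, 0.2562]
ee_rot: [[-1.0, 0.001, -0.0], [0.001, 1.0, 0.0], [0.0, 0.0, -1.0]]
wrist_force: [-0.0, -0.9, -0.9]
gripper_width: 0.316
gripper_force: 30.0
```

Emit:
servo_tool([
  {"tx": 0, "ty": 40, "tz": 0, "ax": 0, "ay": 0, "az": 0, "claw": 20},
  {"tx": -1, "ty": 80, "tz": 0, "ax": 0, "ay": 0, "az": 0, "claw": 20},
  {"tx": -1, "ty": 120, "tz": 0, "ax": 0, "ay": 0, "az": 0, "claw": 20},
  {"tx": -2, "ty": 160, "tz": 0, "ax": 0, "ay": 0, "az": 0, "claw": 20},
  {"tx": -2, "ty": 200, "tz": 0, "ax": 0, "ay": 0, "az": 0, "claw": 20},
  {"tx": -3, "ty": 240, "tz": 0, "ax": 0, "ay": 0, "az": 0, "claw": 20},
  {"tx": -3, "ty": 272, "tz": 0, "ax": 0, "ay": 0, "az": 0, "claw": 20},
  {"tx": -3, "ty": 272, "tz": 0, "ax": 0, "ay": 0, "az": 0, "claw": 20},
  {"tx": -3, "ty": 272, "tz": 0, "ax": 0, "ay": 0, "az": 0, "claw": 20},
])

```text
time_s: 28.83
tcp_pos: [0.5518, 0.2193, 0.2554]
ee_rot: [[-1.0, -0.002, -0.002], [-0.002, 1.0, -0.001], [0.002, -0.001, -1.0]]
wrist_force: [0.3, -0.4, -0.8]
gripper_width: 0.317
gripper_force: 30.0
```

```bash
python3 -c "
from h import *
print(sense()['tcp_pos'],sense()['gripper_width'])
look('w14',['bucket_1'])
go([.5524,.2177,.103],90)"
```

```text
[0.5518 0.2193 0.2554] 0.3166361894028712
bucket_1 0.93 [0.4532 0.23   0.0744]
bucket_1 0.93 [0.5535 0.2165 0.0732]
bucket_1 0.67 [0.4695 0.3424 0.0765]
bucket_1 0.58 [0.5678 0.3214 0.0807]
bucket_1 0.46 [ 0.4455 -0.1214  0.0161]
yaw 90 t mm [ -0.5   0.5 153. ] a rad [-0.001 -0.001 -0.   ]
yaw 270 t mm [ -0.5   0.5 153. ] a rad [-0.001  0.001  3.141]
```

View pics/w14.png

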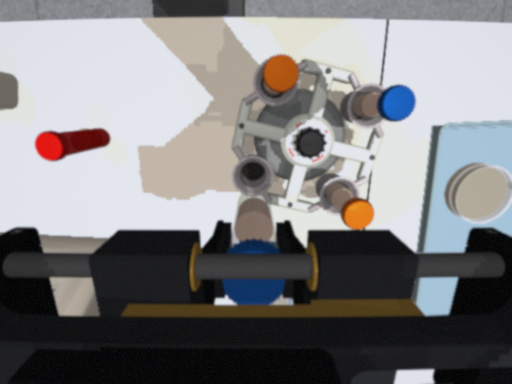

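Three tubes are seated: orange (280,73), blue (397,103) and orange (358,213). The last rim is at (252,175), as expected, so I'll lower the blue tube.

Emit:
servo_tool([
  {"tx": -1, "ty": -1, "tz": 35, "ax": 0, "ay": 0, "az": 0, "claw": 20},
  {"tx": -1, "ty": -1, "tz": 65, "ax": 0, "ay": 0, "az": 0, "claw": 20},
  {"tx": -1, "ty": -1, "tz": 85, "ax": 0, "ay": 0, "az": 0, "claw": 20},
  {"tx": -1, "ty": -1, "tz": 100, "ax": 0, "ay": 0, "az": 0, "claw": 20},
  {"tx": -1, "ty": -1, "tz": 110, "ax": 0, "ay": 0, "az": 0, "claw": 20},
  {"tx": -1, "ty": -1, "tz": 120, "ax": 0, "ay": 0, "az": 0, "claw": 20},
  {"tx": -1, "ty": -1, "tz": 130, "ax": 0, "ay": 0, "az": 0, "claw": 20},
  {"tx": -1, "ty": -1, "tz": 140, "ax": 0, "ay": 0, "az": 0, "claw": 20},
  {"tx": -1, "ty": -1, "tz": 148, "ax": 0, "ay": 0, "az": 0, "claw": 20},
  {"tx": -1, "ty": -1, "tz": 153, "ax": 0, "ay": 0, "az": 0, "claw": 20},
  {"tx": -1, "ty": -1, "tz": 153, "ax": 0, "ay": 0, "az": 0, "claw": 20},
  {"tx": -1, "ty": -1, "tz": 153, "ax": 0, "ay": 0, "az": 0, "claw": 20},
])

```text
time_s: 29.93
tcp_pos: [0.5535, 0.2168, 0.1034]
ee_rot: [[-1.0, -0.0, 0.0], [-0.0, 1.0, -0.0], [-0.0, -0.0, -1.0]]
wrist_force: [-0.4, -0.4, -0.5]
gripper_width: 0.319
gripper_force: 30.0
```

Emit:
servo_tool([
  {"tx": 0, "ty": 0, "tz": 0, "ax": 0, "ay": 0, "az": 0, "claw": 20},
])

```text
time_s: 30.02
tcp_pos: [0.5538, 0.217, 0.104]
ee_rot: [[-1.0, -0.0, 0.001], [-0.0, 1.0, 0.001], [-0.001, 0.001, -1.0]]
wrist_force: [-0.5, 0.5, -0.1]
gripper_width: 0.325
gripper_force: 30.0
```

Emit:
servo_tool([
  {"tx": 0, "ty": 0, "tz": 2, "ax": 0, "ay": 0, "az": 0, "claw": 20},
  {"tx": 0, "ty": 0, "tz": 2, "ax": 0, "ay": 0, "az": 0, "claw": 55},
  {"tx": 0, "ty": 0, "tz": 2, "ax": 0, "ay": 0, "az": 0, "claw": 55},
  {"tx": 0, "ty": 0, "tz": 2, "ax": 0, "ay": 0, "az": 0, "claw": 55},
  {"tx": 0, "ty": 0, "tz": 2, "ax": 0, "ay": 0, "az": 0, "claw": 55},
  {"tx": 0, "ty": 0, "tz": -20, "ax": 0, "ay": 0, "az": 0, "claw": 55},
  {"tx": 0, "ty": 0, "tz": -50, "ax": 0, "ay": 0, "az": 0, "claw": 55},
  {"tx": 0, "ty": 0, "tz": -90, "ax": 0, "ay": 0, "az": 0, "claw": 55},
  {"tx": 0, "ty": 0, "tz": -130, "ax": 0, "ay": 0, "az": 0, "claw": 55},
  {"tx": -20, "ty": 20, "tz": -160, "ax": 0, "ay": 0, "az": 0, "claw": 55},
  {"tx": -40, "ty": 40, "tz": -185, "ax": 0, "ay": 0, "az": 0, "claw": 55},
  {"tx": -50, "ty": 60, "tz": -200, "ax": 0, "ay": 0, "az": 0, "claw": 55},
])

```text
time_s: 31.02
tcp_pos: [0.6056, 0.2773, 0.308]
ee_rot: [[-1.0, 0.001, 0.006], [0.001, 1.0, 0.003], [-0.006, 0.003, -1.0]]
wrist_force: [-0.0, 0.8, -0.0]
gripper_width: 0.629
gripper_force: 0.0
```

Emit:
servo_tool([
  {"tx": 0, "ty": 10, "tz": 0, "ax": 0, "ay": 0, "az": 0, "claw": 55},
  {"tx": 0, "ty": 10, "tz": 0, "ax": 0, "ay": 0, "az": 0, "claw": 55},
  {"tx": 0, "ty": 10, "tz": 0, "ax": 0, "ay": 0, "az": 0, "claw": 55},
  {"tx": 0, "ty": 10, "tz": 0, "ax": 0, "ay": 0, "az": 0, "claw": 55},
])

```text
time_s: 31.35
tcp_pos: [0.6022, 0.2857, 0.3017]
ee_rot: [[-1.0, 0.0, -0.003], [0.0, 1.0, -0.002], [0.003, -0.002, -1.0]]
wrist_force: [-0.4, 0.1, -0.3]
gripper_width: 0.629
gripper_force: 0.0
```

```bash
python3 -c "
from h import *
print(sense()['tcp_pos'],sense()['time_s'])
im=save('wrist','w15.png');T=wcam();np.save('w15.npy',T)
for o in caps('w15'): print(o[0],atz('wrist',o[1],.150,T))
a=save('scene','s1.png');b=save('side','d1.png')
c=lambda i,x,y:cv2.resize(i[y:y+130,x:x+170],(510,390))
cv2.imwrite('pics/fin.png',np.vstack([np.hstack([cv2.resize(c(a,120,190),(400,300)),cv2.resize(c(b,150,170),(400,300))]),np.hstack([cv2.resize(im,(400,300)),cv2.resize(a[130:260,220:390],(400,300))])]))
"
```

```text
[0.6022 0.2857 0.3017] 31.35
w15 orange [213.   27.7] [ 31  35 828] [0.4345 0.2397 0.114 ]
w15 orange [287.5 158.6] [ 27  27 348] [0.5839 0.3289 0.114 ]
w15 blue [319.4  53.3] [ 28  31 687] [0.4611 0.3618 0.114 ]
w15 blue [192.5 137.3] [ 26  27 564] [0.5573 0.2098 0.114 ]
w15 blue [473.9 146.6] [ 31  10 135] [0.5673 0.5665 0.114 ]
w15 blue [229.8 207.7] [ 47  13 230] [0.6499 0.2542 0.114 ]
w15 red [ 34.6 102. ] [  74   25 1026] [0.5134 0.0169 0.114 ]
orange [0.444  0.2446 0.15  ]
orange [0.5781 0.3245 0.15  ]
blue [0.4679 0.354  0.15  ]
blue [0.5542 0.2177 0.15  ]
blue [0.5632 0.5377 0.15  ]
blue [0.6372 0.2575 0.15  ]
red [0.5148 0.0447 0.15  ]
```

View pics/fin.png

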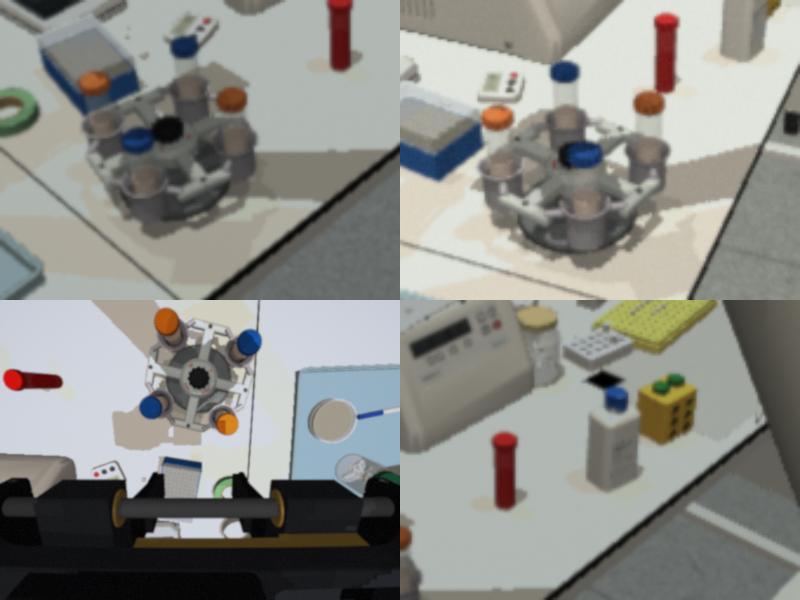

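All four tubes are in and the colours face each other, but the last blue tube at (184,45) seems to stick up higher. I'll measure the cap heights by stereo.

```bash
python3 -c "
from h import *
def bl(f,lo,hi,box):
    h=cv2.cvtColor(cv2.imread(f),cv2.COLOR_BGR2HSV);m=cv2.inRange(h,lo,hi);x,y,w,g=box
    M=np.zeros_like(m);M[y:y+g,x:x+w]=m[y:y+g,x:x+w]
    k,_,st,ce=cv2.connectedComponentsWithStats(M);return [(ce[i],st[i]) for i in range(1,k) if st[i,4]>15]
B=((100,120,40),(125,255,255));O=((5,120,60),(16,255,255))
T={n:np.array(calibration(n)['cam_to_world']) for n in('scene','side')};T['wrist']=np.load('w15.npy')
W={'b1':(192.5,137.3),'b3':(319.4,53.3),'o2':(287.5,158.6),'o4':(213,27.7)}
for nm,c in(('b',B),('o',O)):
  for n,f,box in(('scene','s1',(120,190,170,130)),('side','d1',(150,170,170,130))):
    for u,st in bl('pics/%s.png'%f,*c,box):
      for k in W:
        if k[0]==nm:
          o1,d1=ray(n,u,T[n]);o2,d2=ray('wrist',W[k],T['wrist'])
          p=tri(n,u,T[n],'wrist',W[k],T['wrist']);nn=np.cross(d1,d2);g=abs((o2-o1)@nn)/np.linalg.norm(nn)
          if g<.012: print(n,u.round(1),st[2:5],k,p,'gap',g.round(4))
"
```

```text
scene [198.1 209.9] [11  9 75] b1 [0.5543 0.2156 0.1434] gap 0.0016
scene [171.9 227. ] [ 13  13 101] b3 [0.4811 0.3454 0.2067] gap 0.0087
scene [178.2 250.5] [ 14  10 114] b3 [0.4664 0.3547 0.1439] gap 0.0014
side [219.5 200.8] [10  8 70] b1 [0.5541 0.2164 0.1451] gap 0.0011
side [219.5 200.8] [10  8 70] b3 [0.4871 0.3394 0.2283] gap 0.0096
side [227.6 236.6] [ 15  11 129] b3 [0.4672 0.3552 0.1449] gap 0.0004
scene [159.6 225.6] [ 12  10 103] o2 [0.5798 0.3261 0.142 ] gap 0.0017
scene [217.9 232.7] [12 10 98] o4 [0.4422 0.2435 0.1437] gap 0.0007
side [255.4 214.3] [12 10 97] o4 [0.442  0.2435 0.1451] gap 0.0018
side [190.9 220.6] [ 13  10 104] o2 [0.5793 0.3254 0.1429] gap 0.0003
```

All four caps are at the same height (cap middles 0.142 to 0.145 m), so every tube is fully down.

```bash
python3 -c "
from h import *
print(finish_job())"
```

```text
the job is handed in; nothing more can be done
None
```

The job is handed in: all four tubes stand fully down in the rotor, blue facing blue and orange facing orange, and the bottle, block and red look-alike were left standing (finish_job gave no verdict).

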